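Load a glass cane into the cut-off jig

TASK

Load the red glass cane into the cut-off jig ready for nipping: thread one end through the guide eye so that the cane lies in the V rest, let go of it, then push it on from behind with the closed fingers until you feel it bear lightly against the length stop, and swing the hold-down over and press it until you feel its rubber foot bear lightly on the cane, so that the cane stays put. It is glass and chips easily, so grip, push and press it gently throughout, and leave the white and blue canes, the glue bottle and the small punnet alone.

Things in the scene. Friction and masses are not known exactly. Their poses are not given: they have to be found in the camera images.
- cane_red: the cane to load: straight round rod of opaque red glass, diameter 10 mm, length 220 mm, 43 g, both ends slightly chamfered (flat of 7 mm). Origin at its middle on its axis; its own x axis runs along the rod (it may have rolled about it). Starts in one of the three notches of the cane rack, axis level, with at least 25 mm free on both sides between the combs
- cane_red_tip (a point): centre of the cane's +x end face; at the start it points roughly the way the jig feeds
- cane_red_tail (a point): centre of the cane's -x end face
- cane_white: bystander cane of the same size in white glass, in another notch of the rack, 45 mm between notches
- cane_blue: bystander cane of the same size in blue glass, in another notch of the rack
- cane_rack: fixed wooden rack, 150 x 160 mm, 42 mm to the canes' axes; origin at the middle of its underside; the canes lie along its x axis across two combs 12 mm thick at x = +-62 mm; sole 9 mm thick between the combs
- jig: fixed cut-off jig: plywood board on feet, top at 15 mm, reaching from x = -160 to +100 mm and y = -55 to +69 mm. Origin under the guide eye at table height, x = feed direction, y to the left of the feed, z up. A loaded cane lies along x with its axis at z = 55 mm
- guide_eye (a point): centre of the guide eye, in jig x = 0, z = 57 mm: a 14 mm bore along x through a steel plate 8 mm thick (x from -4 to +4 mm, 50 mm wide, top at z = 70 mm), 2 mm chamfer at the mouth and a brass rim 2 mm proud. A cane resting in it lies 2 mm below the bore's centre
- v_rest (a point): axis of a cane lying in the V rest, at jig x = -140 mm, z = 55 mm: open-topped piece of aluminium angle 16 mm long, about 28 mm wide over its legs, legs rising to z = 60 mm. Between the V rest and the guide eye nothing but the hold-down stands above the board, which is 40 mm below the cane's axis; behind the V rest the cane's tail overhangs freely
- length_stop: fixed length stop standing on the board beyond the guide eye, clamped anew for each job; origin at its foot below its face, 15 mm above the table, x = feed direction
- stop_face (a point): centre of the length stop's rubber-faced button (diameter 18 mm), the plane that the cane's end must touch; on the feed line, 30 to 55 mm beyond the guide eye's centre, at cane height
- hold_down: aluminium hold-down arm; origin on its hinge, x parallel to jig x; the arm runs along its own -y: level, towards jig -y, when its rubber foot is on the cane; it starts upright or leaning back up to 0.25 rad. Stiff hinge (0.05 N m), stays where left. Arm 14 wide, 6 thick, 80 mm long; foot 12 mm in diameter, 45 mm from the hinge, ending 15.5 mm below the arm's middle; red tab 20 x 20 x 9 mm at 70 mm
- hold_down_hinge (a point): hinge axis of the hold-down, parallel to jig x, at jig x = -26, y = +45, z = 75.5 mm; the arm swings over from the left (+y) to the right (-y)
- hold_down_tab (a point): centre of the upper (when upright: the left, +y) face of the hold-down's red tab, where it is pushed; when closed at jig x = -26, y = -25, z = 80 mm
- glue_bottle: white glue bottle with a red nozzle, diameter 53 mm, 153 mm high, a bystander; origin at the middle of its base
- punnet_small: small clear lidded punnet of chips, 122 x 133 x 59 mm, a bystander; origin at the middle of its base

How it is judged:
By the outcome, as a careful person would: the job done as asked, in the order asked, and still so for the second after the job is handed in, with the robot touching nothing.
It also fails if it takes over 64 s, if anything falls off the work surface, if the arm or the gripper's body presses on something with over 40 N, if the wrist force passes 120 N, or if a joint passes its speed limit or range.

ROBOT

A 6-joint arm with a two-finger parallel gripper is mounted at the origin on the work surface; the furniture and walls round the work are solid. World frame = base frame: x ahead of the robot, y to its left, z up, the work surface at z = 0. Lengths are in mm, angles in rad, forces in N, time in s.
With the tool pointing down it reaches from about 350 to 975 mm from the base axis. Payload 7.1 kg.
Tool frame: the origin (TCP) lies midway between the tips of the shut fingers; the grasp point (between the pads) lies 19 mm behind it; z points along the fingers, y is the line along which they close (so a half turn about z gives the same grasp; the last joint's range is limited). The gripper opens to 88 mm and grips with 3 to 60 N. Pads are 20 mm wide; open, the fingers measure 115 mm over their backs; the gripper's body (75 mm by 178 mm) begins 61 mm behind the grasp point.
Start: joints at [-1.284, 0.423, 1.63, -0, 1.089, -0.019], TCP at [188.178, -595.981, 222.675] pointing down, gripper open.
Joint ranges: [-3, 3], [-0.9, 2.11], [0.09, 2.58], [-1.31, 4.45], [0.11, 2.69], [-2.54, 2.54]. Speed limits (rad/s): [2.39, 2.39, 3.01, 3.14, 3.14, 3.14].

INTERFACE

Orientations are given as a rotation vector (axis times angle).
In Python, from workcell import ctrl gives the robot as it stands. The module is installed in compiled form; this text tells all that it offers.
- The arm moves only by the tool apply_moves, never from a script. Its argument "targets" is a list of rows, each a list of 3 entries, a list of its own where there are three numbers: the opening, from -1 (shut) to 1 (fully open), then the shift along the tool's x, y, z normalised to -1 to 1, where 1 is 5 cm, then the turn, a rotation vector about the tool's x, y, z normalised to -1 to 1, where 1 is 90 degrees. In form: [[jaw, [x, y, z], [wx, wy, wz]], ...]. A call has 1 to 8 rows; each row shifts and turns the commanded pose from where the row before left it, along the tool's axes as they then stand; what a row does not reach is not made up. A row lasts 1/8 s, in which the tool goes at most 62.5 mm and 10.7 degrees, less where a joint would pass 70% of its speed; a pose out of reach is approached as far as the arm can. A call with a number of a shift or a turn outside -1 to 1 is refused whole. A call with a gripper value outside its range is refused whole. The fingers move at their own pace and stop on an object; the grip force is fixed at half the most. Time passes only in rows, so rows that do not move let the fingers close. It gives the time, the measured TCP pose, the force, the opening and the grip force at its end, in the units of the state.
- ctrl.get_obs(): the state, without advancing time (a new reading comes with each control period).
- ctrl.get_image(name): name is "scene" or "top" or "wrist"; returns a dict with "pixels" (384x512x3 uint8, blue, green, red), "camera_matrix" (3x3 intrinsics, pixels), "k1" (the pictures are not rectified: a ray, as slopes to the right and down, at radius r is drawn at 1 + k1 r^2 times it, then the intrinsics apply), "view" (4x4, takes a point from world to camera coordinates); the wrist camera has in their place "hand_eye" (4x4, takes a point from camera to tool coordinates, whose origin is the TCP and whose axes are the flange's). Camera axes: x right, y down, z forward; pixel columns grow to the right and rows downward; lengths in mm; the calibration is good to about 2 mm. A picture is of the moment at which its call begins: read the wrist's pose just before it. There is no depth.
- ctrl.close_job(): hands the job in; it is judged then, once.
Trained networks look in the newest picture that a camera, given by its name, has taken for a name from the list of things; names that differ only in an ending like _2 or _b are one class to them, and where a whole thing is asked for, a point or a joint stands for the part that bears it (a point fixed in the world has none). Each returns a list of dicts, best first, with "score" (0 to 1); they miss things now and then, are a little off and sometimes report something else, mostly with a low value. They report only what shows in the picture. A call takes as long as a camera call.
- ctrl.masks_of(label, camera): "region" (384x512 bool, what is visible of it) and "bbox" ([left, top, right, bottom] in pixels, round what is visible of it).
- ctrl.pinpoint(label, camera): "xy" ([column, row] in pixels: a listed point, or the origin of a listed thing).
The state is a dict: "t": time; "qpos": joint angles; "qvel": joint speeds; "joint_torque": joint torques, N m; "ee_pos": TCP position; "orientation": TCP orientation; "ft_force": force on the tool from outside, world axes, zero at the start; "moment": the same for the moment, N m; "width": finger opening in mm; "grasp_force": force on a finger pad.
Only numpy, scipy, OpenCV 4.12 (cv2) and the standard library are available. Lean on these libraries where they do the work, as an engineer would, in place of code of your own. Each camera call takes 0.05 s, during which the arm holds its last target. There are 200 camera calls.

## Working session

There is one attempt and no reset: what is moved stays moved. The work goes in short steps, Python scripts to look and compute and a tool call to move; the robot and the scene stay as the last step left them, time stands still between calls to the robot, and variables do not carry over. Pictures are saved under pics/ and viewed, at most 10 in all, crops included, and the job is handed in when it is done.

Besides the shell and the picture viewer there is one more tool, called after "Request:" as name([rows], argument=value, ...), one row to a line, values as JSON. apply_moves: Moves the arm, as the interface text tells. Scaled input: -1 to 1 covers 5 cm each way for a shift and 90 degrees each way for a turn. Its arguments: {"type":"object","properties":{"targets":{"type":"array"}},"required":["targets"]}

```bash
mkdir -p pics
cat > h.py <<'E'
import numpy as np, cv2
from workcell import ctrl
from scipy.spatial.transform import Rotation as R
def cam(name):
    o=ctrl.get_obs(); im=ctrl.get_image(name)
    if 'view' in im: V=np.array(im['view'])
    else:
        T=np.eye(4); T[:3,:3]=R.from_rotvec(o['orientation']).as_matrix(); T[:3,3]=o['ee_pos']
        V=np.linalg.inv(T@np.array(im['hand_eye']))
    return dict(px=np.array(im['pixels']),K=np.array(im['camera_matrix']),k1=im['k1'],V=V)
def ray(c,uv):
    K=c['K']; d=np.array([(uv[0]-K[0,2])/K[0,0],(uv[1]-K[1,2])/K[1,1]]); s=d.copy()
    for _ in range(20): s=d/(1+c['k1']*(s@s))
    T=np.linalg.inv(c['V']); v=T[:3,:3]@np.array([s[0],s[1],1]); return T[:3,3],v/np.linalg.norm(v)
def onz(c,uv,z):
    p,v=ray(c,uv); return p+v*(z-p[2])/v[2]
def proj(c,P):
    q=c['V']@np.append(P,1); s=q[:2]/q[2]; s=s*(1+c['k1']*(s@s)); return c['K'][:2,:2]@s+c['K'][:2,2]
def tri(rs):
    A=np.zeros((3,3));b=np.zeros(3)
    for p,v in rs:
        M=np.eye(3)-np.outer(v,v);A+=M;b+=M@p
    return np.linalg.solve(A,b)
def save(c,n): cv2.imwrite('pics/'+n,c['px'])
E
cat > a.py <<'E'
from h import *
np.set_printoptions(precision=1,suppress=True)
o=ctrl.get_obs();print(o)
C={n:cam(n) for n in('scene','top','wrist')}
for n in ('scene','top'): print(n,np.linalg.inv(C[n]['V'])[:3,3])
im=np.hstack([C['scene']['px'],C['top']['px']]);cv2.imwrite('pics/s.png',cv2.resize(C['scene']['px'],(800,600)));cv2.imwrite('pics/t.png',cv2.resize(C['top']['px'],(800,600)))
zs=dict(cane_red=42,cane_red_tip=42,cane_red_tail=42,cane_white=42,cane_blue=42,cane_rack=0,jig=0,guide_eye=57,v_rest=55,stop_face=55,length_stop=15,hold_down_hinge=75.5,hold_down_tab=150,glue_bottle=0,punnet_small=0)
for l,z in zs.items():
    rs=[]
    for n in ('scene','top'):
        d=ctrl.pinpoint(l,n)
        if d: 
            e=d[0];rs.append(ray(C[n],e['xy']));print(l,n,round(e['score'],2),np.array(e['xy']),onz(C[n],e['xy'],z))
    if len(rs)==2: print('   tri',tri(rs))
E
python3 a.py
```

```text
{'t': 0.0, 'qpos': array([-1.3,  0.4,  1.6, -0. ,  1.1, -0. ]), 'qvel': array([ 0.,  0., -0.,  0.,  0., -0.]), 'joint_torque': array([ -0. , -54.5, -27.4,   0.1,   0. ,  -0. ]), 'ee_pos': array([ 188. , -595.5,  222. ]), 'orientation': array([-3.1, -0.5,  0. ]), 'ft_force': array([0.1, 0.5, 0.1]), 'moment': array([-0.1,  0. , -0.1]), 'grasp_force': 0.0, 'width': 87.98589822382553}
scene [-273.   652.7 1339. ]
top [ 391.8  -54.  1458.2]
cane_red scene 0.43 [260.9 153.2] [ 631.5 -234.6   42. ]
cane_red top 0.58 [306.3 157.2] [ 621.9 -223.7   42. ]
   tri [ 618.7 -221.7   60.7]
cane_red_tip scene 0.62 [259.9 155.5] [ 625.8 -223.9   42. ]
cane_red_tip top 0.7 [270.8 154.6] [ 628.9 -117.3   42. ]
   tri [ 584.3 -134.9  144.1]
cane_red_tail scene 0.61 [281.2 138.4] [ 633.2 -342.    42. ]
cane_red_tail top 0.76 [342.8 153.3] [ 634.9 -334.3   42. ]
   tri [ 631.5 -335.4   47.7]
cane_white scene 0.62 [277.6 165.8] [ 545.6 -233.1   42. ]
cane_white top 0.57 [305.2 189.4] [ 525.  -219.9   42. ]
   tri [ 524.3 -214.3   72.5]
cane_blue top 0.75 [309.8 169.6] [ 584.5 -234.    42. ]
cane_rack scene
[... 671 characters left out ...]
[152.9 247.7] [592.8 282.   15. ]
length_stop top 0.67 [306.3 172.5] [ 579.2 -226.7   15. ]
   tri [ 676.4  -17.5 -203.3]
hold_down_hinge scene 0.57 [184.5 234.5] [524.2 200.7  75.5]
hold_down_hinge top 0.81 [159.5 184.9] [532.3 207.9  75.5]
   tri [528.4 204.   75.8]
hold_down_tab scene 0.46 [184.3 228. ] [495.8 213.3 150. ]
hold_down_tab top 0.37 [152.6 190.3] [509.6 212.6 150. ]
   tri [507.4 211.7 138. ]
glue_bottle scene 0.84 [293.4 131.8] [ 654.7 -434.2    0. ]
glue_bottle top 0.64 [373.2 154. ] [ 641.  -438.5    0. ]
   tri [ 644.1 -431.6    9. ]
punnet_small scene 0.73 [194.7 304.7] [355.1 309.1   0. ]
punnet_small top 0.76 [130.1 252.2] [333.3 308.5   0. ]
   tri [339.5 309.2  20.6]
```

View pics/s.png

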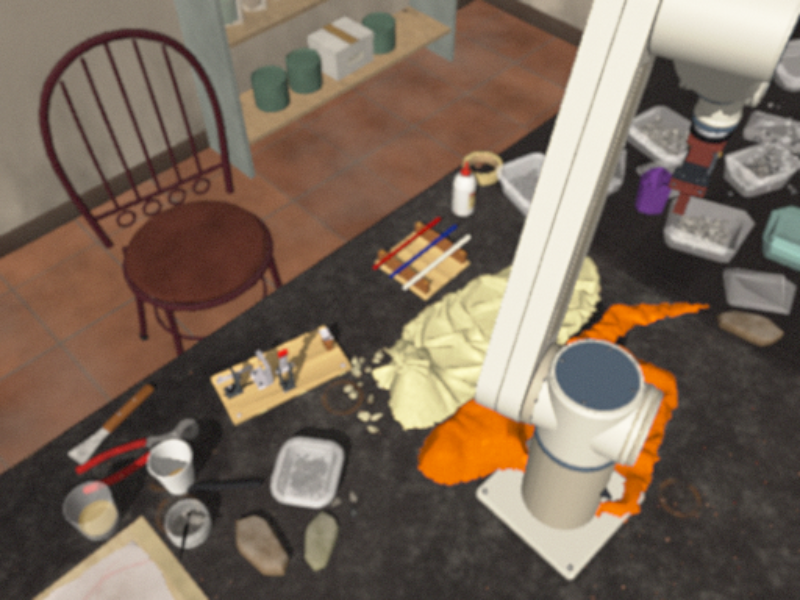

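View pics/t.png

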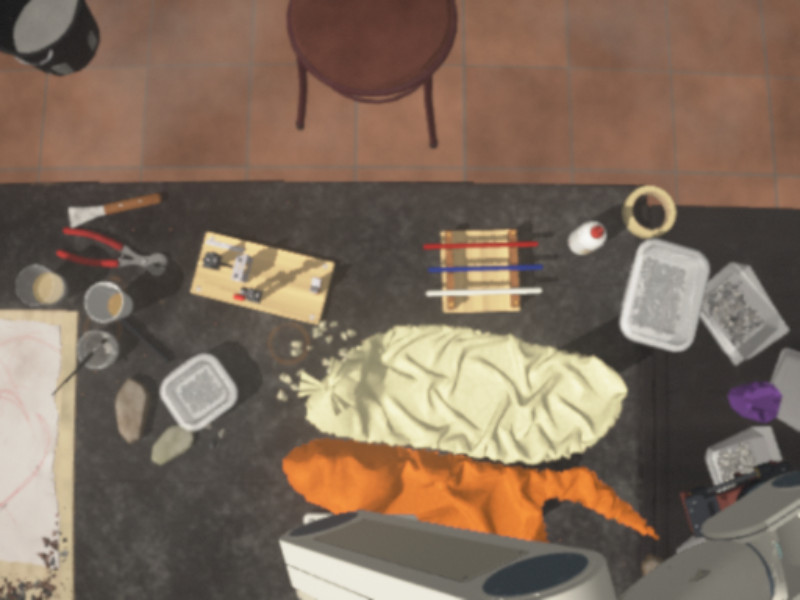

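The red cane is the rear one: its tip is near top-view pixel (424,246) and its tail near (537,244). The jig lies to the left and feeds about 15° off world +y. The hold-down is upright beside the feed line. I'll move over the cane and measure it with the wrist camera.

```bash
cat >> h.py <<'E'
def plan(tgt,yaw,n,jaw=None,start=None):
    """rows to reach TCP tgt (world) with tool down, tool x at yaw(deg), in n rows"""
    o=ctrl.get_obs()
    p,Rm=(np.array(o['ee_pos']),R.from_rotvec(o['orientation'])) if start is None else start
    y=np.radians(yaw); Rt=R.from_matrix(np.array([[np.cos(y),np.sin(y),0],[np.sin(y),-np.cos(y),0],[0,0,-1]]).T)
    dr=(Rm.inv()*Rt).as_rotvec()/n; d=(np.array(tgt)-p)/n
    for i in range(n):
        s=Rm.inv().apply(d)/50; print([list(map(float,s.round(3))),list(map(float,(dr/(np.pi/2)).round(4)))]); Rm=Rm*R.from_rotvec(dr)
E
python3 - <<'E'
from h import *
print(np.array(ctrl.get_image('wrist')['hand_eye']).round(3))
plan([610,-225,230],91,10)
E
```

```text
[[  -0.      -0.963   -0.27    75.245]
 [   1.      -0.       0.       1.076]
 [  -0.      -0.27     0.963 -162.629]
 [   0.       0.       0.       1.   ]]
[[1.028, -0.454, -0.015], [-0.0, -0.0, -0.0816]]
[[1.077, -0.318, -0.015], [-0.0, -0.0, -0.0816]]
[[1.109, -0.178, -0.015], [-0.0, -0.0, -0.0816]]
[[1.123, -0.035, -0.015], [-0.0, -0.0, -0.0816]]
[[1.118, 0.109, -0.015], [-0.0, -0.0, -0.0816]]
[[1.095, 0.251, -0.015], [-0.0, -0.0, -0.0816]]
[[1.054, 0.389, -0.015], [-0.0, -0.0, -0.0816]]
[[0.995, 0.521, -0.015], [-0.0, -0.0, -0.0816]]
[[0.921, 0.644, -0.015], [-0.0, -0.0, -0.0816]]
[[0.831, 0.756, -0.015], [-0.0, -0.0, -0.0816]]
```

Run:
```python
from h import *
plan([610,-225,230],91,14)
```

```text
[[0.734, -0.324, -0.01], [-0.0, -0.0, -0.0583]]
[[0.761, -0.255, -0.01], [-0.0, -0.0, -0.0583]]
[[0.781, -0.185, -0.01], [-0.0, -0.0, -0.0583]]
[[0.795, -0.113, -0.01], [-0.0, -0.0, -0.0583]]
[[0.802, -0.039, -0.01], [-0.0, -0.0, -0.0583]]
[[0.802, 0.034, -0.01], [-0.0, -0.0, -0.0583]]
[[0.795, 0.107, -0.01], [-0.0, -0.0, -0.0583]]
[[0.782, 0.18, -0.01], [-0.0, -0.0, -0.0583]]
[[0.762, 0.25, -0.01], [-0.0, -0.0, -0.0583]]
[[0.736, 0.319, -0.01], [-0.0, -0.0, -0.0583]]
[[0.704, 0.385, -0.01], [-0.0, -0.0, -0.0583]]
[[0.666, 0.448, -0.01], [-0.0, -0.0, -0.0583]]
[[0.622, 0.507, -0.01], [-0.0, -0.0, -0.0583]]
[[0.573, 0.562, -0.01], [-0.0, -0.0, -0.0583]]
```

Request:
apply_moves([
  [-0.4,[0.73,-0.32,0],[0,0,-0.0583]],
  [-0.4,[0.76,-0.26,0],[0,0,-0.0583]],
  [-0.4,[0.78,-0.18,0],[0,0,-0.0583]],
  [-0.4,[0.8,-0.11,0],[0,0,-0.0583]],
  [-0.4,[0.8,-0.04,0],[0,0,-0.0583]],
  [-0.4,[0.8,0.03,0],[0,0,-0.0583]],
  [-0.4,[0.8,0.11,0],[0,0,-0.0583]],
  [-0.4,[0.78,0.18,0],[0,0,-0.0583]],
])

```text
t: 2.7
ee_pos: [430.2, -383.3, 222.8]
orientation: [2.725, 1.563, 0.0]
ft_force: [-0.3, -0.2, 0.0]
width: 26.8
grasp_force: 0.0
```

Request:
apply_moves([
  [-0.4,[0.76,0.25,0],[0,0,-0.0583]],
  [-0.4,[0.74,0.32,0],[0,0,-0.0583]],
  [-0.4,[0.7,0.39,0],[0,0,-0.0583]],
  [-0.4,[0.67,0.45,0],[0,0,-0.0583]],
  [-0.4,[0.62,0.51,0],[0,0,-0.0583]],
  [-0.4,[0.57,0.56,0],[0,0,-0.0583]],
])

```text
t: 3.45
ee_pos: [611.5, -224.7, 222.7]
orientation: [2.199, 2.244, -0.0]
ft_force: [-0.0, 0.3, -0.2]
width: 26.2
grasp_force: 0.0
```

Run:
```python
from h import *
np.set_printoptions(precision=1,suppress=True)
o=ctrl.get_obs();print(o['t'],o['ee_pos'],o['ft_force'],o['width'])
x=R.from_rotvec(o['orientation']).as_matrix();print(x[:,0],np.degrees(np.arctan2(x[1,0],x[0,0])))
c=cam('wrist');save(c,'w1.png')
for l in ('cane_red','cane_white','cane_blue'):
    for m in ctrl.masks_of(l,'wrist')[:1]:
        ys,xs=np.nonzero(m['region']);q=np.array([onz(c,(u,v),42)[:2] for u,v in zip(xs,ys)])
        vx,vy,x0,y0=cv2.fitLine(q.astype(np.float32),cv2.DIST_HUBER,0,.01,.01).ravel()
        if vy<0: vx,vy=-vx,-vy
        s=(q-[x0,y0])@[vx,vy];print(l,m['score'],len(xs),m['bbox'],'line',x0,y0,'ang',np.degrees(np.arctan2(vy,vx)),'ends',np.array([x0,y0])+s.min()*np.array([vx,vy]),np.array([x0,y0])+s.max()*np.array([vx,vy]))
for l in ('cane_red','cane_red_tip','cane_red_tail'):
    for d in ctrl.pinpoint(l,'wrist')[:1]: print(l,d['score'],d['xy'],onz(c,d['xy'],42))
```

```text
3.45 [ 611.5 -224.7  222.7] [-0.   0.3 -0.2] 26.18191278203162
[-0.  1. -0.] 91.15633000099982
cane_red 0.97 1381 [259.5, 77.0, 270.6, 251.5] line 625.8263 -218.9439 ang 91.77908 ends [ 629.5 -338.1] [ 622.7 -117.7]
cane_white 0.57 1101 [184.2, 89.5, 201.8, 244.9] line 536.4048 -217.74516 ang 92.0408 ends [ 540.4 -330.6] [ 533.  -122.8]
cane_blue 0.88 1023 [223.1, 87.3, 237.5, 251.2] line 580.3735 -204.10336 ang 92.29109 ends [ 586.  -343.6] [ 577.3 -126.4]
cane_red 0.87 [264.9, 170.2] [ 627.1 -222.8   42. ]
cane_red_tip 0.96 [262.4, 82.8] [ 620.9 -117.6   42. ]
cane_red_tail 0.62 [264.9, 251.6] [ 630.6 -339.    42. ]
```

View pics/w1.png

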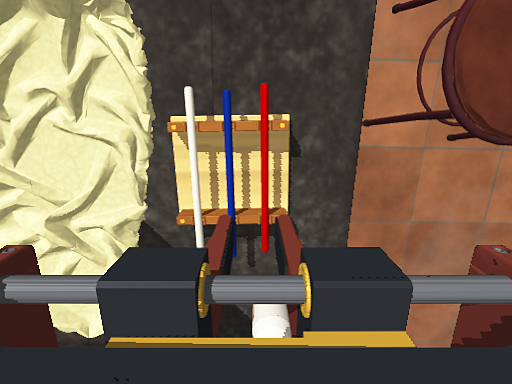

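The wrist view shows the red cane between (264,83) and (265,251), lined up between the fingers. Next I descend to it.

Request:
apply_moves([
  [-0.4,[-0.23,0.3,0.3],[0,0,-0.008]],
  [-0.4,[0,0,0.7],[0,0,0]],
  [-0.4,[0,0,0.7],[0,0,0]],
  [-0.4,[0,0,0.7],[0,0,0]],
  [-0.4,[0,0,0.6],[0,0,0]],
  [-0.4,[0,0,0.2],[0,0,0]],
  [-0.4,[0,0,0],[0,0,0]],
])

```text
t: 4.68
ee_pos: [625.3, -237.4, 62.7]
orientation: [-2.189, -2.253, 0.0]
ft_force: [0.8, 0.4, 0.7]
width: 26.5
grasp_force: 0.0
```

Run:
```python
from h import *
np.set_printoptions(precision=1,suppress=True)
o=ctrl.get_obs();print(o['t'],o['ee_pos'],o['ft_force'],o['width'])
x=R.from_rotvec(o['orientation']).as_matrix();print(np.degrees(np.arctan2(x[1,0],x[0,0])))
c=cam('wrist');save(c,'w2.png')
for m in ctrl.masks_of('cane_red','wrist')[:1]:
        ys,xs=np.nonzero(m['region']);q=np.array([onz(c,(u,v),42)[:2] for u,v in zip(xs,ys)])
        vx,vy,x0,y0=cv2.fitLine(q.astype(np.float32),cv2.DIST_HUBER,0,.01,.01).ravel()
        if vy<0: vx,vy=-vx,-vy
        print(m['score'],len(xs),m['bbox'],x0+vx/vy*(-236-y0),np.degrees(np.arctan2(vy,vx)))
```

```text
4.675 [ 625.3 -237.4   62.7] [0.8 0.4 0.7] 26.52592194918138
91.63634087921481
0.95 3920 [247.8, 27.5, 261.3, 335.2] 626.6169 91.99468
```

Request:
apply_moves([
  [-0.4,[0.01,0.02,0.35],[0,0,-0.002]],
  [-0.4,[0,0,0.3],[0,0,0]],
  [-0.4,[0,0,0.15],[0,0,0]],
  [-0.7,[0,0,0],[0,0,0]],
  [-0.78,[0,0,0],[0,0,0]],
  [-0.79,[0,0,0],[0,0,0]],
  [-0.79,[0,0,0],[0,0,0]],
])

```text
t: 5.65
ee_pos: [625.6, -236.3, 22.8]
orientation: [-2.183, -2.257, 0.002]
ft_force: [-5.4, 0.1, 1.5]
width: 9.5
grasp_force: 11.3
```

Request:
apply_moves([
  [-0.79,[0,-0.01,0],[0,0,0]],
  [-0.79,[0,0,0],[0,0,0]],
])

```text
t: 5.9
ee_pos: [625.6, -236.3, 22.8]
orientation: [-2.184, -2.257, 0.001]
ft_force: [-6.4, -0.9, 1.8]
width: 9.3
grasp_force: 11.3
```

Request:
apply_moves([
  [-0.79,[0,0,-0.1],[0,0,0]],
  [-0.79,[0,0,-0.3],[0,0,0]],
  [-0.79,[0,0,-0.6],[0,0,0]],
  [-0.79,[0,0,-0.6],[0,0,0]],
  [-0.79,[0,0,-0.6],[0,0,0]],
  [-0.79,[0,0,-0.3],[0,0,0]],
  [-0.79,[0,0,0],[0,0,0]],
])

```text
t: 6.78
ee_pos: [627.2, -236.6, 149.3]
orientation: [2.183, 2.256, 0.002]
ft_force: [-0.8, 0.3, -0.4]
width: 9.6
grasp_force: 11.2
```

Run:
```python
from h import *
np.set_printoptions(precision=2,suppress=True)
o=ctrl.get_obs();print(o['t'],o['ee_pos'],o['ft_force'],o['width'],o['grasp_force'])
x=R.from_rotvec(o['orientation']).as_matrix();print(np.degrees(np.arctan2(x[1,0],x[0,0])),x[2])
c=cam('wrist')
z=o['ee_pos'][2]+19
for l in ('cane_red_tip',):
    for d in ctrl.pinpoint(l,'wrist')[:1]: print(l,d['score'],d['xy'],onz(c,d['xy'],z))
T=np.eye(4);T[:3,:3]=x;T[:3,3]=o['ee_pos']
for m in ctrl.masks_of('cane_red','wrist')[:1]:
    ys,xs=np.nonzero(m['region']);P=np.array([onz(c,(u,v),z) for u,v in zip(xs,ys)])
    q=(P-o['ee_pos'])@x   # tool frame
    print(m['score'],len(xs),m['bbox'],'tool x range',q[:,0].min(),q[:,0].max())
    w=[(k,np.mean(q[(q[:,0]>k-5)&(q[:,0]<k+5),1])) for k in range(0,120,20) if ((q[:,0]>k-5)&(q[:,0]<k+5)).any()]
    print(np.array(w))
plan([500,60,180],75,14)
```

```text
6.775 [ 627.19 -236.62  149.34] [-0.75  0.34 -0.45] 9.553146901448466 11.242930144071579
91.8851126758225 [-0.  0. -1.]
cane_red_tip 0.97 [254.7, 10.9] [ 625.31 -118.12  168.34]
0.73 5579 [243.7, 5.5, 264.6, 339.7] tool x range -67.83866543580343 119.65071119569099
[[  0.     1.43]
 [ 20.     1.45]
 [ 40.     1.46]
 [ 60.     1.39]
 [ 80.     1.54]
 [100.     1.28]]
[[0.429, -0.165, -0.047], [-0.0001, -0.0, 0.0134]]
[[0.425, -0.174, -0.047], [-0.0001, -0.0, 0.0134]]
[[0.421, -0.183, -0.047], [-0.0001, -0.0, 0.0134]]
[[0.417, -0.192, -0.047], [-0.0001, -0.0, 0.0134]]
[[0.413, -0.201, -0.047], [-0.0001, -0.0, 0.0134]]
[[0.409, -0.209, -0.047], [-0.0001, -0.0, 0.0134]]
[[0.404, -0.218, -0.048], [-0.0001, -0.0, 0.0134]]
[[0.4, -0.226, -0.048], [-0.0001, -0.0, 0.0134]]
[[0.395, -0.235, -0.048], [-0.0001, -0.0, 0.0134]]
[[0.39, -0.243, -0.048], [-0.0001, -0.0, 0.0134]]
[[0.385, -0.251, -0.048], [-0.0001, -0.0, 0.0134]]
[[0.379, -0.259, -0.048], [-0.0001, -0.0, 0.0134]]
[[0.374, -0.267, -0.048], [-0.0001, -0.0, 0.0134]]
[[0.368, -0.275, -0.048], [-0.0001, -0.0, 0.0134]]
```

Run:
```python
from h import *
plan([534,71,180],75,12)
```

```text
[[0.516, -0.136, -0.055], [-0.0001, -0.0, 0.0156]]
[[0.513, -0.148, -0.055], [-0.0001, -0.0, 0.0156]]
[[0.509, -0.161, -0.055], [-0.0001, -0.0, 0.0156]]
[[0.505, -0.173, -0.055], [-0.0001, -0.0, 0.0156]]
[[0.501, -0.186, -0.055], [-0.0001, -0.0, 0.0156]]
[[0.496, -0.198, -0.055], [-0.0001, -0.0, 0.0156]]
[[0.491, -0.21, -0.056], [-0.0001, -0.0, 0.0156]]
[[0.486, -0.222, -0.056], [-0.0001, -0.0, 0.0156]]
[[0.48, -0.234, -0.056], [-0.0001, -0.0, 0.0156]]
[[0.474, -0.246, -0.056], [-0.0001, -0.0, 0.0156]]
[[0.468, -0.257, -0.056], [-0.0001, -0.0, 0.0156]]
[[0.462, -0.269, -0.056], [-0.0001, -0.0, 0.0156]]
```

Request:
apply_moves([
  [-0.79,[0.3,-0.08,-0.1],[0,0,0.0156]],
  [-0.79,[0.51,-0.15,-0.1],[0,0,0.0156]],
  [-0.79,[0.51,-0.16,-0.1],[0,0,0.0156]],
  [-0.79,[0.5,-0.17,-0.1],[0,0,0.0156]],
  [-0.79,[0.5,-0.19,-0.06],[0,0,0.0156]],
  [-0.79,[0.5,-0.2,-0.05],[0,0,0.0156]],
  [-0.79,[0.49,-0.21,-0.05],[0,0,0.0156]],
  [-0.79,[0.49,-0.22,-0.05],[0,0,0.0156]],
])

```text
t: 7.92
ee_pos: [567.2, -41.5, 176.9]
orientation: [-2.395, -2.031, 0.002]
ft_force: [0.3, -0.5, -0.3]
width: 9.6
grasp_force: 11.2
```

Request:
apply_moves([
  [-0.79,[0.48,-0.23,-0.03],[0,0,0.0156]],
  [-0.79,[0.47,-0.25,0],[0,0,0.0156]],
  [-0.79,[0.47,-0.26,0],[0,0,0.0156]],
  [-0.79,[0.46,-0.27,0],[0,0,0.0156]],
  [-0.79,[0.2,-0.06,0],[0,0,0]],
  [-0.79,[0,0,0],[0,0,0]],
])

```text
t: 8.68
ee_pos: [537.1, 70.5, 179.1]
orientation: [-2.49, -1.915, 0.001]
ft_force: [0.3, 0.2, -0.1]
width: 9.6
grasp_force: 11.2
```

```bash
cat > j.py <<'E'
from h import *
import sys
np.set_printoptions(precision=1,suppress=True)
o=ctrl.get_obs();print(o['t'],o['ee_pos'],o['ft_force'],o['width'],o['grasp_force'])
x=R.from_rotvec(o['orientation']).as_matrix();print('yaw',np.degrees(np.arctan2(x[1,0],x[0,0])))
c=cam('wrist');save(c,sys.argv[1]+'.png')
zs=dict(cane_red_tip=o['ee_pos'][2]+19,guide_eye=57,v_rest=55,stop_face=55,length_stop=15,hold_down_hinge=75.5,hold_down_tab=145,jig=0)
for l,z in zs.items():
    for d in ctrl.pinpoint(l,'wrist')[:1]:
        P=onz(c,d['xy'],z);print(l,round(d['score'],2),np.array(d['xy']),P,'tool',(P-o['ee_pos'])@x)
E
python3 j.py j1
```

```text
8.675 [537.1  70.5 179.1] [ 0.3  0.2 -0.1] 9.60494043067312 11.244635358452797
yaw 75.12199826291341
cane_red_tip 0.66 [253.3  10.7] [569.1 185.2 198.1] tool [119.1   1.5 -19. ]
guide_eye 0.33 [256.9 225.6] [529.1  21.3  57. ] tool [-49.5   5.  122.1]
v_rest 0.92 [258.3 168.4] [547.2  84.1  55. ] tool [ 15.8   6.4 124.1]
hold_down_hinge 0.79 [204.2  43.3] [530.2 209.5  75.5] tool [132.6 -42.3 103.6]
hold_down_tab 0.84 [154.4  18.3] [511.  213.7 145. ] tool [131.8 -61.9  34.1]
jig 0.97 [253.   35.7] [577.9 222.1   0. ] tool [157.1   0.6 179.1]
```

View pics/j1.png

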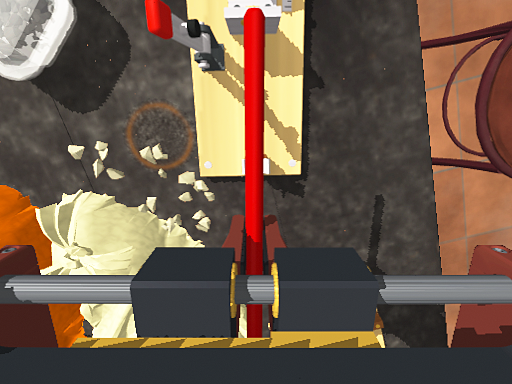

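Request:
apply_moves([
  [-0.79,[0.4,0.4,0],[0,0,0]],
  [-0.79,[0.4,0.4,0],[0,0,0]],
  [-0.79,[0.4,0.4,0],[0,0,0]],
  [-0.79,[0,0,0],[0,0,0]],
])

```text
t: 9.62
ee_pos: [611.7, 113.3, 179.6]
orientation: [2.491, 1.914, 0.001]
ft_force: [-0.5, -0.1, -0.8]
width: 9.7
grasp_force: 11.2
```

```bash
python3 j.py j2; python3 -c "
import cv2;i=cv2.imread('pics/j2.png');cv2.imwrite('pics/j2c.png',cv2.resize(i[0:256,90:410],(800,640),interpolation=cv2.INTER_CUBIC)[:600])"
```

```text
9.625 [611.7 113.3 179.6] [-0.5 -0.1 -0.8] 9.684570319598613 11.242600455880165
yaw 75.07378822292556
cane_red_tip 0.77 [254.    9.4] [644.3 228.4 198.6] tool [119.7   1.9 -19. ]
guide_eye 0.98 [192.9  82.7] [581.8 226.7  57. ] tool [101.8 -58.2 122.6]
v_rest 0.66 [203.5 219.3] [547.3  86.2  55. ] tool [-42.8 -55.4 124.5]
stop_face 0.94 [184.4  27.1] [589.2 275.7  55. ] tool [151.1 -63.7 124.6]
length_stop 0.97 [193.2  37.3] [589.2 276.7  15. ] tool [152.  -64.  164.6]
hold_down_hinge 0.97 [141.1 112.6] [529.4 211.4  75.5] tool [  73.5 -104.9  104. ]
hold_down_tab 0.6 [ 76.7 115.3] [511.9 214.2 145. ] tool [  71.8 -122.5   34.5]
jig 0.72 [199.   92.5] [575.3 222.9   0. ] tool [ 96.5 -63.7 179.6]
```

View pics/j2c.png

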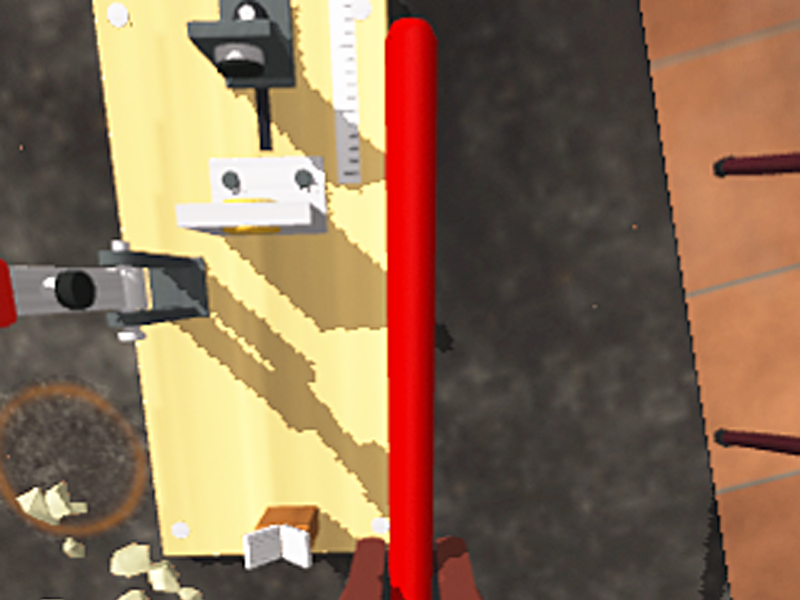

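```bash
cat > k.py <<'E'
from h import *
np.set_printoptions(precision=1,suppress=True)
o=ctrl.get_obs();x=R.from_rotvec(o['orientation']).as_matrix()
c=cam('wrist');i=c['px'].astype(int)
f=lambda a,b:(90+.4*a,.4*b)
pl={n:onz(c,f(*p),70) for n,p in dict(FL=(178,227),FR=(326,226),BL=(176,206),BR=(325,204)).items()}
print(pl); m=sum(pl.values())/4; print('plate mid',m,'width',np.linalg.norm(pl['FR']-pl['FL']))
d=(pl['FR']+pl['BR']-pl['FL']-pl['BL']);print('feed ang from plate',np.degrees(np.arctan2(d[1],d[0]))+90)
# board: bright yellowish
b,g,r=i[...,0],i[...,1],i[...,2]
M=(r>180)&(g>150)&(b<200)&(r-b>40)
L=[];
for v in range(0,215):
    us=np.nonzero(M[v,90:170])[0]
    if len(us): L.append(onz(c,(90+us[0],v),15)[:2])
L=np.array(L,np.float32);vx,vy,x0,y0=cv2.fitLine(L,cv2.DIST_WELSCH,0,.01,.01).ravel()
a=np.arctan2(vy,vx)%np.pi;print('left edge ang',np.degrees(a),x0,y0)
B=[]
for u in list(range(158,186))+list(range(220,240)):
    vs=np.nonzero(M[180:235,u])[0]
    if len(vs): B.append(onz(c,(u,180+vs[-1]+.5),15)[:2])
B=np.array(B,np.float32);wx,wy,bx,by=cv2.fitLine(B,cv2.DIST_WELSCH,0,.01,.01).ravel()
print('back edge ang',np.degrees(np.arctan2(wy,wx))%180+90,bx,by)
F=np.array([np.cos(a),np.sin(a)]);N=np.array([-F[1],F[0]])
y0_=np.array([x0,y0])@N-69; x0_=np.array([bx,by])@F+160
print('jig origin',F*x0_+N*y0_)
for l,z in dict(guide_eye=57,v_rest=55,stop_face=55).items():
    for e in ctrl.pinpoint(l,'wrist')[:1]:
        P=onz(c,e['xy'],z)[:2]-(F*x0_+N*y0_);print(l,P@F,P@N)
P=m[:2]-(F*x0_+N*y0_);print('plate',P@F,P@N)
# cane line in tool
ys,xs=np.nonzero((r>120)&(g<60)&(b<60));s=(xs>240)&(ys<220)&(xs<280)
q=np.array([(onz(c,(u,v),o['ee_pos'][2]+19)-o['ee_pos'])@x for u,v in zip(xs[s],ys[s])]);
for k in range(20,120,20): print(k,q[abs(q[:,0]-k)<5,1].mean())
cx=q[:,0].max();print('tip x',cx)
E
python3 k.py
```

```text
{'FL': array([551.3, 224.9,  70. ]), 'FR': array([605.5, 210.7,  70. ]), 'BL': array([553.2, 232.1,  70. ]), 'BR': array([607.4, 218.2,  70. ])}
plate mid [579.4 221.4  70. ] width 56.01894448409029
feed ang from plate 75.4880077537466
left edge ang 76.30834 510.92233 236.62639
back edge ang 261.72607 561.8011 68.90007
jig origin [580.1 229.1]
guide_eye -1.6086761723677965 -1.628528677816018
v_rest -147.3729102120481 -0.6101821381591748
stop_face 48.11352280955745 1.522067496185512
plate -7.632078431996498 -1.0808210418151014
20 1.3888942574154008
40 1.8277442802205492
60 1.5861682487877125
80 1.6260760973339046
100 1.722233547857852
tip x 120.6317458009164
```

Run:
```python
from h import *
np.set_printoptions(precision=2,suppress=True)
c=cam('wrist');print(c['K'],c['k1'])
y=np.radians(75.12);T=np.eye(4);T[:3,:3]=np.array([[np.cos(y),np.sin(y),0],[np.sin(y),-np.cos(y),0],[0,0,-1]]).T;T[:3,3]=[537.1,70.5,179.1]
c1=dict(c);c1['V']=np.linalg.inv(T@np.array(ctrl.get_image('wrist')['hand_eye']))
i=cv2.imread('pics/j1.png').astype(int);b,g,r=i[...,0],i[...,1],i[...,2]
M=(r>180)&(g>150)&(b<200)&(r-b>40)
def fit(P): return cv2.fitLine(np.array(P,np.float32),cv2.DIST_WELSCH,0,.01,.01).ravel()
Lp=[];Rp=[]
for v in range(80,172):
    us=np.nonzero(M[v,180:230])[0];ur=np.nonzero(M[v,275:330])[0]
    if len(us):Lp.append(onz(c1,(180+us[0]-.5,v),15)[:2])
    if len(ur):Rp.append(onz(c1,(275+ur[-1]+.5,v),15)[:2])
l,rr=fit(Lp),fit(Rp);n=np.array([-l[1],l[0]])
print('angles',[np.degrees(np.arctan2(q[1],q[0]))%180 for q in(l,rr)],'width',(l[2:]-rr[2:])@n)
B=[]
for u in list(range(205,240))+list(range(272,298)):
    vs=np.nonzero(M[140:190,u])[0]
    if len(vs):B.append(onz(c1,(u,140+vs[-1]+.5),15)[:2])
q=fit(B);print('back ang',np.degrees(np.arctan2(q[1],q[0]))%180,q[2:])
F=np.array([np.cos(np.radians(75.5)),np.sin(np.radians(75.5))]);N=np.array([-F[1],F[0]])
F=l[:2]*np.sign(l[1]);N=np.array([-F[1],F[0]])
yc=((l[2:]@N-69)+(rr[2:]@N+55))/2;xc=q[2:]@F+160;print('origin',F*xc+N*yc, l[2:]@N-69-yc)
```

```text
[[272.18   0.   253.99]
 [  0.   272.18 188.68]
 [  0.     0.     1.  ]] -0.005168957140877646
angles [np.float32(76.40219), np.float32(76.290596)] width 123.83724
back ang 166.66101 [516.81  75.21]
origin [578.24 224.97] -0.08139038
```

The board edges fit well: the feed angle is 76.4° and the origin is about (578,225). With this grip, 118 mm behind the tip, the fingers would hit the V rest before the tip reached the eye. I'll put the cane back in its notch and regrip about 26 mm further forward.

Run:
```python
from h import *
plan([627.0,-236.4,120],91.9,12)
```

```text
[[-0.555, 0.177, 0.1], [0.0, -0.0, -0.0156]]
[[-0.559, 0.163, 0.1], [0.0, -0.0, -0.0156]]
[[-0.563, 0.149, 0.1], [0.0, -0.0, -0.0156]]
[[-0.566, 0.135, 0.1], [0.0, -0.0, -0.0156]]
[[-0.57, 0.122, 0.1], [0.0, -0.0, -0.0156]]
[[-0.572, 0.108, 0.1], [0.0, -0.0, -0.0156]]
[[-0.575, 0.093, 0.1], [0.0, -0.0, -0.0156]]
[[-0.577, 0.079, 0.1], [0.0, -0.0, -0.0156]]
[[-0.579, 0.065, 0.1], [0.0, -0.0, -0.0156]]
[[-0.58, 0.051, 0.1], [0.0, -0.0, -0.0156]]
[[-0.581, 0.037, 0.1], [0.0, -0.0, -0.0156]]
[[-0.582, 0.022, 0.1], [0.0, -0.0, -0.0156]]
```

Request:
apply_moves([
  [-0.79,[-0.555,0.177,0.1],[0,0,-0.0156]],
  [-0.79,[-0.559,0.163,0.1],[0,0,-0.0156]],
  [-0.79,[-0.563,0.149,0.1],[0,0,-0.0156]],
  [-0.79,[-0.566,0.135,0.1],[0,0,-0.0156]],
  [-0.79,[-0.57,0.122,0.1],[0,0,-0.0156]],
  [-0.79,[-0.572,0.108,0.1],[0,0,-0.0156]],
  [-0.79,[-0.575,0.093,0.1],[0,0,-0.0156]],
  [-0.79,[-0.577,0.079,0.1],[0,0,-0.0156]],
])

```text
t: 11.38
ee_pos: [621.5, -121.0, 139.5]
orientation: [2.292, 2.149, 0.0]
ft_force: [-0.1, -0.7, -0.0]
width: 9.2
grasp_force: 11.2
```

Request:
apply_moves([
  [-0.79,[-0.579,0.065,0.1],[0,0,-0.0156]],
  [-0.79,[-0.58,0.051,0.1],[0,0,-0.0156]],
  [-0.79,[-0.581,0.037,0.1],[0,0,-0.0156]],
  [-0.79,[-0.582,0.022,0.1],[0,0,-0.0156]],
  [-0.79,[0,0,0],[0,0,0]],
  [-0.79,[0,0,0],[0,0,0]],
])

```text
t: 12.12
ee_pos: [626.7, -235.8, 119.6]
orientation: [-2.185, -2.257, -0.0]
ft_force: [0.1, 0.3, -1.0]
width: 9.4
grasp_force: 11.2
```

Run:
```python
from h import *
plan([626.0,-236.4,60],91.9,1)
```

```text
[[-0.012, -0.015, 1.192], [-0.0002, -0.0003, -0.0006]]
```

Request:
apply_moves([
  [-0.79,[-0.01,-0.02,0.5],[0,0,0]],
  [-0.79,[0,0,0.6],[0,0,0]],
  [-0.79,[0,0,0.5],[0,0,0]],
  [-0.79,[0,0,0.2],[0,0,0]],
  [-0.79,[0,0,0.06],[0,0,0]],
  [-0.79,[0,0,0.06],[0,0,0]],
  [-0.79,[0,0,0],[0,0,0]],
])

```text
t: 13.0
ee_pos: [626.3, -237.0, 24.4]
orientation: [2.184, 2.257, 0.001]
ft_force: [-1.0, -0.2, -0.4]
width: 9.5
grasp_force: 11.2
```

Request:
apply_moves([
  [-0.79,[0,-0.01,0.02],[0,0,0]],
  [-0.79,[0,0,0.01],[0,0,0]],
  [-0.79,[0,0,0],[0,0,0]],
])

```text
t: 13.38
ee_pos: [625.6, -237.0, 22.7]
orientation: [2.184, 2.257, 0.0]
ft_force: [-0.9, 0.1, 3.8]
width: 9.8
grasp_force: 11.2
```

Request:
apply_moves([
  [-0.6,[0,0,0],[0,0,0]],
  [-0.5,[0,0,0],[0,0,0]],
  [-0.5,[0.17,0,0],[0,0,0]],
  [-0.5,[0.27,0,0],[0,0,0]],
  [-0.5,[0.08,0,0],[0,0,0]],
  [-0.5,[0,0,0],[0,0,0]],
])

```text
t: 14.12
ee_pos: [624.6, -210.2, 22.2]
orientation: [-2.183, -2.259, 0.0]
ft_force: [-0.1, 0.2, -0.6]
width: 22.2
grasp_force: 0.0
```

Request:
apply_moves([
  [-0.7,[0,0,0],[0,0,0]],
  [-0.77,[0,0,0],[0,0,0]],
  [-0.785,[0,0,0],[0,0,0]],
  [-0.785,[0,0,0],[0,0,0]],
  [-0.785,[0,0,0],[0,0,0]],
])

```text
t: 14.75
ee_pos: [624.5, -211.1, 22.2]
orientation: [-2.185, -2.257, 0.0]
ft_force: [-1.3, -0.6, 1.3]
width: 9.3
grasp_force: 6.8
```

Request:
apply_moves([
  [-0.785,[0,0,-0.1],[0,0,0]],
  [-0.785,[0,0,-0.3],[0,0,0]],
  [-0.785,[0,0,-0.6],[0,0,0]],
  [-0.785,[0,0,-0.6],[0,0,0]],
  [-0.785,[0,0,-0.4],[0,0,0]],
  [-0.785,[0,0,0],[0,0,0]],
  [-0.785,[0,0,0],[0,0,0]],
])

```text
t: 15.62
ee_pos: [623.9, -210.7, 121.5]
orientation: [-2.184, -2.257, 0.001]
ft_force: [0.2, -1.0, -1.0]
width: 9.8
grasp_force: 6.8
```

Run:
```python
from h import *
np.set_printoptions(precision=2,suppress=True)
o=ctrl.get_obs();print(o['t'],o['ee_pos'],o['ft_force'],o['width'],o['grasp_force'])
x=R.from_rotvec(o['orientation']).as_matrix();print(np.degrees(np.arctan2(x[1,0],x[0,0])))
c=cam('wrist');z=o['ee_pos'][2]+19.8
for d in ctrl.pinpoint('cane_red_tip','wrist')[:1]: print(d['score'],d['xy'],(onz(c,d['xy'],z)-o['ee_pos'])@x)
plan([552.4,118.9,125],76.4,13)
```

```text
15.625 [ 623.94 -210.66  121.45] [ 0.21 -1.01 -0.99] 9.826925075113463 6.804305724799633
91.88261775941554
0.56 [254.9, 73.1] [ 91.56   2.18 -19.76]
[[0.51, -0.093, -0.006], [-0.0001, -0.0, 0.0132]]
[[0.508, -0.104, -0.006], [-0.0001, -0.0, 0.0132]]
[[0.506, -0.114, -0.006], [-0.0001, -0.0, 0.0132]]
[[0.503, -0.125, -0.006], [-0.0001, -0.0, 0.0132]]
[[0.501, -0.135, -0.006], [-0.0001, -0.0, 0.0132]]
[[0.498, -0.145, -0.006], [-0.0001, -0.0, 0.0132]]
[[0.495, -0.156, -0.006], [-0.0001, -0.0, 0.0132]]
[[0.491, -0.166, -0.006], [-0.0001, -0.0, 0.0132]]
[[0.488, -0.176, -0.006], [-0.0001, -0.0, 0.0132]]
[[0.484, -0.186, -0.006], [-0.0001, -0.0, 0.0132]]
[[0.48, -0.196, -0.006], [-0.0001, -0.0, 0.0132]]
[[0.476, -0.206, -0.006], [-0.0001, -0.0, 0.0132]]
[[0.472, -0.216, -0.006], [-0.0001, -0.0, 0.0132]]
```

Request:
apply_moves([
  [-0.785,[0.51,-0.093,-0.006],[0,0,0.0132]],
  [-0.785,[0.508,-0.104,-0.006],[0,0,0.0132]],
  [-0.785,[0.506,-0.114,-0.006],[0,0,0.0132]],
  [-0.785,[0.503,-0.125,-0.006],[0,0,0.0132]],
  [-0.785,[0.501,-0.135,-0.006],[0,0,0.0132]],
  [-0.785,[0.498,-0.145,-0.006],[0,0,0.0132]],
  [-0.785,[0.495,-0.156,-0.006],[0,0,0.0132]],
  [-0.785,[0.491,-0.166,-0.006],[0,0,0.0132]],
])

```text
t: 16.73
ee_pos: [579.8, -7.4, 123.5]
orientation: [-2.364, -2.067, 0.002]
ft_force: [-0.1, 0.5, -0.9]
width: 9.7
grasp_force: 6.8
```

Request:
apply_moves([
  [-0.785,[0.488,-0.176,-0.006],[0,0,0.0132]],
  [-0.785,[0.484,-0.186,-0.006],[0,0,0.0132]],
  [-0.785,[0.48,-0.196,-0.006],[0,0,0.0132]],
  [-0.785,[0.476,-0.206,-0.006],[0,0,0.0132]],
  [-0.785,[0.472,-0.216,-0.006],[0,0,0.0132]],
  [-0.785,[0,0,0],[0,0,0]],
])

```text
t: 17.48
ee_pos: [552.4, 119.7, 125.2]
orientation: [-2.465, -1.946, 0.002]
ft_force: [0.1, -0.0, -0.5]
width: 9.5
grasp_force: 6.8
```

```bash
cat > l.py <<'E'
from h import *
import sys
np.set_printoptions(precision=2,suppress=True)
o=ctrl.get_obs();print(o['t'],o['ee_pos'],o['ft_force'],o['width'],o['grasp_force'])
x=R.from_rotvec(o['orientation']).as_matrix();print('yaw',np.degrees(np.arctan2(x[1,0],x[0,0])))
c=cam('wrist');save(c,sys.argv[1]+'.png')
zs=dict(cane_red_tip=o['ee_pos'][2]+19.8,guide_eye=57,v_rest=55,stop_face=55,hold_down_hinge=75.5,hold_down_tab=145)
for l,z in zs.items():
    for d in ctrl.pinpoint(l,'wrist')[:1]:
        P=onz(c,d['xy'],z);print(l,round(d['score'],2),np.array(d['xy']),P,'tool',(P-o['ee_pos'])@x)
E
python3 l.py l1
```

```text
17.475 [552.36 119.71 125.16] [ 0.14 -0.04 -0.5 ] 9.527546474433336 6.805704720318317
yaw 76.57210858075298
cane_red_tip 0.66 [251.5  67.3] [575.   211.62 144.96] tool [ 94.64   0.64 -19.86]
guide_eye 0.58 [255.1  67.3] [579.84 223.77  57.  ] tool [107.64   2.67  68.09]
hold_down_hinge 0.64 [194.1 101.5] [529.6  208.83  75.5 ] tool [ 81.42 -42.76  49.68]
hold_down_tab 0.91 [124.9  93.8] [510.9 214.5 145. ] tool [ 82.55 -62.37 -19.79]
```

View pics/l1.png

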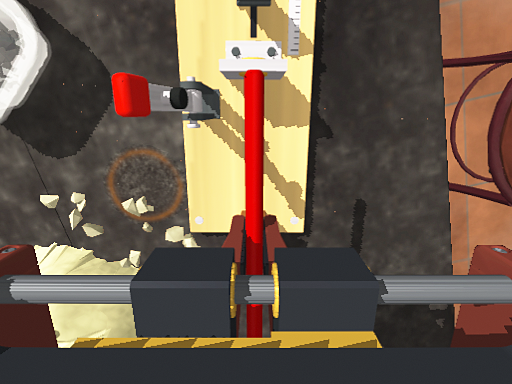

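The tip at (254,70) is centred on the eye plate, which spans columns 220–286. I'll go down to eye height.

Request:
apply_moves([
  [-0.785,[0,0,0.3],[0,0,0.002]],
  [-0.785,[0,0,0.5],[0,0,0]],
  [-0.785,[0,0,0.5],[0,0,0]],
  [-0.785,[0,0,0.3],[0,0,0]],
  [-0.785,[0,0,0.14],[0,0,0]],
  [-0.785,[0,0,0],[0,0,0]],
])

```text
t: 18.58
ee_pos: [553.1, 118.5, 38.8]
orientation: [-2.471, -1.939, 0.001]
ft_force: [0.2, -0.0, -0.6]
width: 9.8
grasp_force: 6.8
```

```bash
python3 l.py l2
python3 - <<'E'
import cv2;i=cv2.imread('pics/l2.png');cv2.imwrite('pics/l2c.png',cv2.resize(i[0:150,150:350],(800,600),interpolation=cv2.INTER_CUBIC))
E
```

```text
18.575 [553.11 118.51  38.78] [ 0.21 -0.04 -0.59] 9.753493521336944 6.805100440979004
yaw 76.25343125169763
cane_red_tip 0.74 [255.2  71.3] [577.56 208.13  58.58] tool [ 92.86   2.44 -19.82]
guide_eye 0.73 [249.1  34.2] [578.67 224.96  57.  ] tool [109.47  -0.48 -18.25]
hold_down_hinge 0.89 [144.1  91.6] [527.82 209.53  75.5 ] tool [ 82.39 -46.22 -36.72]
```

View pics/l2c.png

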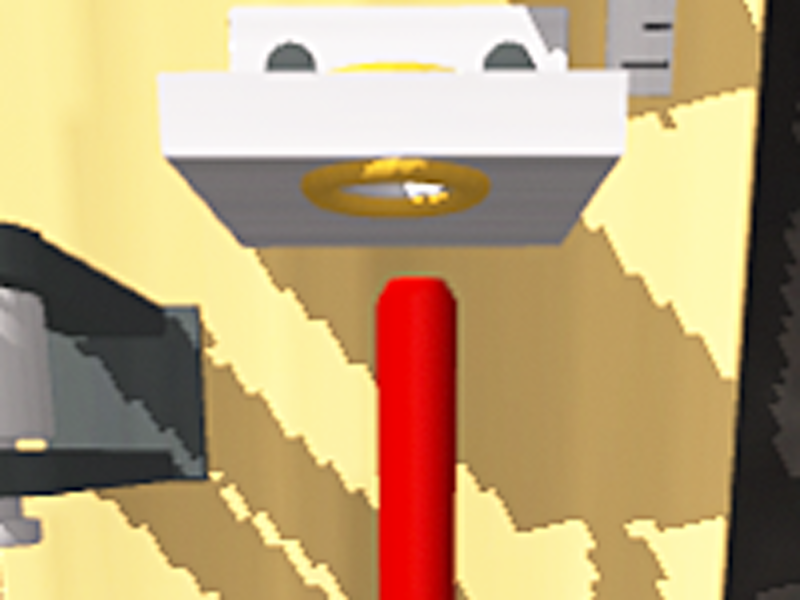

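The eye centre is at crop (396,187) and the cane is centred at crop column 417, so the cane sits about 2.7 mm too far right. I'll shift it left, lower it 1.6 mm, and check.

Request:
apply_moves([
  [-0.785,[0,-0.054,0.032],[0,0,0]],
  [-0.785,[0,0,0],[0,0,0]],
  [-0.785,[0,0,0],[0,0,0]],
])

```text
t: 19.3
ee_pos: [550.5, 119.2, 37.5]
orientation: [2.471, 1.94, 0.0]
ft_force: [0.1, 0.4, 0.1]
width: 9.6
grasp_force: 6.8
```

```bash
python3 l.py l3
python3 - <<'E'
import cv2,numpy as np
i=cv2.imread('pics/l3.png').astype(int);b,g,r=i[...,0],i[...,1],i[...,2]
M=(r>110)&(g<60)&(b<60)
for v in (72,80,90,110,130):
    u=np.nonzero(M[v,200:310])[0]+200;print(v,u.min() if len(u) else 0,u.max() if len(u) else 0)
Y=(r-b>60)&(r<215)&(r>90)
S=Y[38:55,215:285];ys,xs=np.nonzero(S);print('rim',xs.min()+215,xs.max()+215,ys.min()+38,ys.max()+38)
E
```

```text
19.3 [550.54 119.24  37.48] [0.09 0.43 0.12] 9.62370390615367 6.805191859602928
yaw 76.25828195499925
cane_red_tip 0.58 [253.4  70.2] [574.23 209.55  57.28] tool [ 93.36   1.56 -19.8 ]
guide_eye 0.55 [254.   69.5] [574.6  209.82  57.  ] tool [ 93.71   1.85 -19.52]
v_rest 0.63 [256.3  35.2] [579.36 224.62  55.  ] tool [109.22   2.96 -17.52]
hold_down_hinge 0.9 [150.5  90.7] [528.5  209.72  75.5 ] tool [ 82.66 -42.91 -38.03]
hold_down_tab 0.59 [253.1 270.1] [561.37 156.43 145.  ] tool [  38.7     1.68 -107.52]
72 246 261
80 244 262
90 244 262
110 245 262
130 245 262
rim 231 277 39 53
```

Request:
apply_moves([
  [-0.785,[0.06,0,0],[0,0,0]],
  [-0.785,[0.06,0,0],[0,0,0]],
  [-0.785,[0.06,0,0],[0,0,0]],
  [-0.785,[0.06,0,0],[0,0,0]],
  [-0.785,[0,0,0],[0,0,0]],
])

```text
t: 20.27
ee_pos: [553.5, 131.1, 37.5]
orientation: [2.471, 1.94, 0.0]
ft_force: [-0.6, -0.2, -0.6]
width: 9.8
grasp_force: 6.8
```

Request:
apply_moves([
  [-0.785,[0.06,0,0],[0,0,0]],
  [-0.785,[0.06,0,0],[0,0,0]],
  [-0.785,[0.06,0,0],[0,0,0]],
  [-0.785,[0.06,0,0],[0,0,0]],
  [-0.785,[0,0,0],[0,0,0]],
])

```text
t: 20.9
ee_pos: [556.3, 142.8, 37.5]
orientation: [2.471, 1.94, 0.0]
ft_force: [-0.8, -0.1, -0.9]
width: 9.9
grasp_force: 6.8
```

Request:
apply_moves([
  [-0.785,[0.06,0,0],[0,0,0]],
  [-0.785,[0.02,0,0],[0,0,0]],
  [-0.785,[0,0,0.02],[0,0,0]],
  [-0.785,[0,0,0],[0,0,0]],
])

```text
t: 21.4
ee_pos: [557.1, 146.4, 36.4]
orientation: [-2.471, -1.94, 0.0]
ft_force: [-0.5, 0.3, -1.0]
width: 9.0
grasp_force: 6.8
```

```bash
python3 l.py m1
python3 - <<'E'
import cv2;i=cv2.imread('pics/m1.png');cv2.imwrite('pics/m1c.png',cv2.resize(i[0:240,130:380],(625,600),interpolation=cv2.INTER_CUBIC))
E
```

```text
21.4 [557.11 146.37  36.36] [-0.49  0.27 -0.98] 9.005530208421817 6.804640218615532
yaw 76.25355441542943
cane_red_tip 0.78 [253.6  69.8] [580.95 236.84  56.16] tool [ 93.53   1.66 -19.81]
guide_eye 0.69 [256.5  96.9] [579.36 224.3   57.  ] tool [ 80.98   3.09 -20.65]
v_rest 0.59 [254.5 327.4] [545.11  88.3   55.  ] tool [-59.27   2.13 -18.63]
hold_down_hinge 0.56 [156.7 154.1] [529.02 210.2   75.5 ] tool [ 55.31 -42.46 -39.14]
```

View pics/m1c.png

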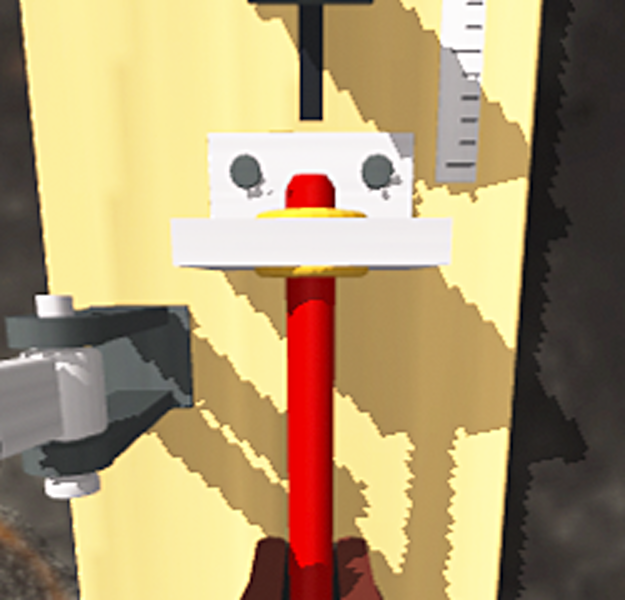

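The cane is through the eye: the tip shows past the plate at crop (310,178), centred. I'll lower it onto the rests and release.

Request:
apply_moves([
  [-0.785,[0,0,0.012],[0,0,0]],
  [-0.785,[0,0,0.01],[0,0,0]],
  [-0.785,[0,0,0],[0,0,0]],
])

```text
t: 22.12
ee_pos: [557.3, 146.4, 35.4]
orientation: [2.471, 1.94, 0.0]
ft_force: [0.1, 0.6, 0.4]
width: 9.7
grasp_force: 6.8
```

Request:
apply_moves([
  [-0.785,[0,0,0.008],[0,0,0]],
  [-0.785,[0,0,0],[0,0,0]],
  [-0.77,[0,0,0],[0,0,0]],
  [-0.75,[0,0,0],[0,0,0]],
  [-0.7,[0,0,0],[0,0,0]],
  [-0.6,[0,0,0],[0,0,0]],
  [-0.5,[0,0,0],[0,0,0]],
])

```text
t: 23.0
ee_pos: [557.2, 146.4, 34.9]
orientation: [-2.471, -1.94, 0.0]
ft_force: [0.4, 0.0, -0.4]
width: 21.0
grasp_force: 0.0
```

Request:
apply_moves([
  [-0.5,[0,0,-0.2],[0,0,0]],
  [-0.5,[0,0,-0.6],[0,0,0]],
  [-0.5,[0,0,-0.7],[0,0,0]],
  [-0.8,[-0.4,0,-0.3],[0,0,0]],
  [-1,[-0.8,0,0],[0,0,0]],
  [-1,[-0.8,0,0],[0,0,0]],
  [-1,[-0.8,0,0],[0,0,0]],
  [-1,[-0.6,0,0],[0,0,0]],
])

```text
t: 24.0
ee_pos: [515.2, -21.1, 124.7]
orientation: [-2.472, -1.938, 0.002]
ft_force: [0.5, 0.7, 0.3]
width: 0.6
grasp_force: 0.0
```

```bash
python3 l.py p1
python3 - <<'E'
from h import *
np.set_printoptions(precision=1,suppress=True)
o=ctrl.get_obs();x=R.from_rotvec(o['orientation']).as_matrix();c=cam('wrist')
for d in ctrl.pinpoint('cane_red_tail','wrist')[:2]: print(d['score'],d['xy'],(onz(c,d['xy'],55)-o['ee_pos'])@x)
for m in ctrl.masks_of('cane_red','wrist')[:1]:
    ys,xs=np.nonzero(m['region']);q=np.array([(onz(c,(u,v),55)-o['ee_pos'])@x for u,v in zip(xs,ys)]);print(m['score'],q.min(0),q.max(0))
    for k in range(50,250,40): print(k,q[abs(q[:,0]-k)<8,1].mean())
E
```

```text
24.0 [515.19 -21.06 124.73] [0.49 0.67 0.27] 0.5928901006537786 0.0
yaw 76.19783102331853
cane_red_tip 0.5 [258.5 148.4] [532.51  31.77 144.53] tool [ 55.43   4.2  -19.83]
guide_eye 0.38 [259.7  60.6] [547.98  86.59  57.  ] tool [112.4    6.24  67.67]
v_rest 0.57 [257.3  62.4] [545.96  86.1   55.  ] tool [111.44   4.4   69.67]
0.66 [256.7, 152.1] [40.9  4.1 69.9]
0.9 [42.7 -3.7 69.9] [154.3   6.9  69.9]
50 2.2668436221794828
90 2.204357379829197
130 1.8110123715835138
170 nan
210 nan<stdin>:7: RuntimeWarning: Mean of empty slice.
  ret = ret.dtype.type(ret / rcount)
```

View pics/p1.png

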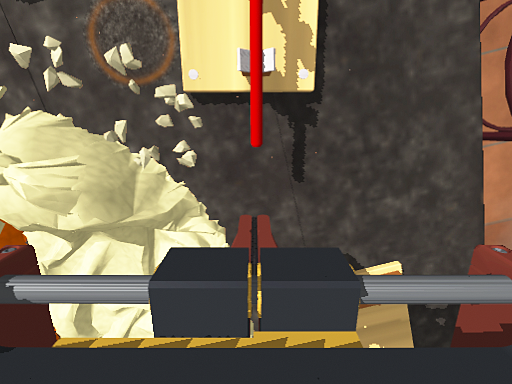

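The cane lies in the V rest with its tail at (256,146), on the closed fingers' line. I'll go down behind it.

Request:
apply_moves([
  [-1,[0.3,0,0.3],[0,0,0]],
  [-1,[0,0.01,0.4],[0,0,0]],
  [-1,[0,0,0.4],[0,0,0]],
  [-1,[0,0,0.3],[0,0,0]],
  [-1,[0,0,0.16],[0,0,0]],
  [-1,[0,0,0],[0,0,0]],
])

```text
t: 25.25
ee_pos: [520.6, -4.0, 46.4]
orientation: [-2.471, -1.939, 0.001]
ft_force: [-1.0, -0.2, -0.2]
width: 0.7
grasp_force: 0.0
```

Run:
```python
from h import *
np.set_printoptions(precision=1,suppress=True)
o=ctrl.get_obs();print(o['ee_pos'],o['ft_force']);x=R.from_rotvec(o['orientation']).as_matrix();c=cam('wrist')
for d in ctrl.pinpoint('cane_red_tail','wrist')[:2]: print(d['score'],d['xy'],(onz(c,d['xy'],55)-o['ee_pos'])@x)
for m in ctrl.masks_of('cane_red','wrist')[:1]:
    ys,xs=np.nonzero(m['region']);q=np.array([(onz(c,(u,v),55)-o['ee_pos'])@x for u,v in zip(xs,ys)]);print(m['score'],q.min(0),q.max(0))
```

```text
[520.6  -4.   46.4] [-1.  -0.2 -0.2]
0.75 [27.8 -3.  -8.7] [127.    7.4  -8.6]
```

Request:
apply_moves([
  [-1,[0.1,0,0],[0,0,0]],
  [-1,[0.1,0,0],[0,0,0]],
  [-1,[0.04,0,0],[0,0,0]],
  [-1,[0.04,0,0],[0,0,0]],
  [-1,[0.04,0,0],[0,0,0]],
  [-1,[0.04,0,0],[0,0,0]],
  [-1,[0.04,0,0],[0,0,0]],
  [-1,[0.04,0,0],[0,0,0]],
])

```text
t: 26.4
ee_pos: [526.1, 17.2, 47.0]
orientation: [-2.471, -1.94, 0.0]
ft_force: [0.5, -0.3, 0.1]
width: 0.4
grasp_force: 0.2
```

Request:
apply_moves([
  [-1,[0.05,0,0],[0,0,0]],
  [-1,[0.05,0,0],[0,0,0]],
  [-1,[0.05,0,0],[0,0,0]],
  [-1,[0.05,0,0],[0,0,0]],
  [-1,[0.05,0,0],[0,0,0]],
  [-1,[0,0,0],[0,0,0]],
])

```text
t: 27.15
ee_pos: [529.2, 29.4, 47.0]
orientation: [2.471, 1.94, 0.0]
ft_force: [0.4, -0.5, 0.8]
width: 0.4
grasp_force: 0.0
```

```bash
cat > q.py <<'E'
from h import *
np.set_printoptions(precision=1,suppress=True)
o=ctrl.get_obs();print(o['t'],o['ee_pos'],o['ft_force']);x=R.from_rotvec(o['orientation']).as_matrix();c=cam('wrist')
for l,z in dict(guide_eye=57,stop_face=55,v_rest=55).items():
    for d in ctrl.pinpoint(l,'wrist')[:1]: print(l,d['score'],d['xy'],(onz(c,d['xy'],z)-o['ee_pos'])@x)
for m in ctrl.masks_of('cane_red','wrist')[:1]:
    ys,xs=np.nonzero(m['region']);q=np.array([(onz(c,(u,v),55)-o['ee_pos'])@x for u,v in zip(xs,ys)]);print('cane',m['score'],q.min(0),q.max(0))
for cn in('scene','top'):
    k=cam(cn)
    for l in('cane_red_tip','stop_face','guide_eye'):
        for d in ctrl.pinpoint(l,cn)[:1]: print(cn,l,round(d['score'],2),np.array(d['xy']),onz(k,d['xy'],55))
E
python3 q.py
```

```text
27.15 [529.2  29.4  47. ] [ 0.4 -0.5  0.8]
guide_eye 0.34 [253.7, 219.0] [ 11.9   1.6 -10. ]
stop_face 0.18 [254.6, 10.2] [122.8   2.2  -8. ]
v_rest 0.79 [254.0, 133.8] [62.1  1.8 -8. ]
cane 0.55 [10.4 -3.6 -8. ] [127.2   6.7  -8. ]
scene cane_red_tip 0.67 [157.7 237.6] [586.5 260.2  55. ]
scene stop_face 0.55 [154.7 241.5] [581.3 275.6  55. ]
scene guide_eye 0.61 [169.3 231.8] [578.8 221.   55. ]
top cane_red_tip 0.62 [148.8 167.5] [586.1 245.1  55. ]
top stop_face 0.41 [141.5 167.1] [587.2 267.1  55. ]
top guide_eye 0.78 [154.2 172.5] [571.2 228.5  55. ]
```

Request:
apply_moves([
  [-1,[0.04,0,0],[0,0,0]],
  [-1,[0.04,0,0],[0,0,0]],
  [-1,[0.04,0,0],[0,0,0]],
  [-1,[0.02,0,0],[0,0,0]],
])

```text
t: 28.3
ee_pos: [530.8, 36.2, 47.0]
orientation: [-2.471, -1.94, 0.0]
ft_force: [0.7, -1.4, -0.2]
width: 0.1
grasp_force: 0.2
```

Request:
apply_moves([
  [-1,[0.02,0,0],[0,0,0]],
  [-1,[0.02,0,0],[0,0,0]],
  [-1,[0.02,0,0],[0,0,0]],
])

```text
t: 28.68
ee_pos: [531.4, 39.0, 47.0]
orientation: [-2.471, -1.94, 0.0]
ft_force: [0.3, -0.5, 0.5]
width: 0.7
grasp_force: 0.2
```

```bash
python3 q.py
```

```text
28.675 [531.4  39.   47. ] [ 0.3 -0.5  0.5]
v_rest 0.96 [252.7, 155.0] [50.2  1.1 -8. ]
cane 0.75 [10.4 -3.6 -8. ] [127.2   6.7  -8. ]
scene cane_red_tip 0.59 [155.8 239.2] [585.8 268.   55. ]
scene stop_face 0.52 [155.7 242.1] [577.3 274.7  55. ]
scene guide_eye 0.74 [169.9 230.7] [580.8 217.   55. ]
top cane_red_tip 0.45 [142.1 165.3] [592.6 265.5  55. ]
top stop_face 0.56 [136.5 165.4] [592.2 282.4  55. ]
top guide_eye 0.72 [155.8 172.2] [572.1 223.8  55. ]
```

Request:
apply_moves([
  [-1,[0.02,0,0],[0,0,0]],
  [-1,[0.02,0,0],[0,0,0]],
  [-1,[0.02,0,0],[0,0,0]],
])

```text
t: 29.7
ee_pos: [532.1, 41.9, 47.0]
orientation: [-2.471, -1.94, 0.0]
ft_force: [-0.2, -0.4, 0.2]
width: 0.6
grasp_force: 0.2
```

Request:
apply_moves([
  [-1,[0.02,0,0],[0,0,0]],
  [-1,[0.02,0,0],[0,0,0]],
])

```text
t: 29.95
ee_pos: [532.6, 43.9, 47.0]
orientation: [-2.471, -1.94, 0.0]
ft_force: [-0.4, -0.8, -0.6]
width: 0.3
grasp_force: 0.2
```

Request:
apply_moves([
  [-1,[0.02,0,0],[0,0,0]],
  [-1,[0.01,0,0],[0,0,0]],
])

```text
t: 30.2
ee_pos: [533.0, 45.3, 47.0]
orientation: [-2.471, -1.94, 0.0]
ft_force: [-0.2, -0.1, -0.1]
width: 0.5
grasp_force: 0.2
```

Request:
apply_moves([
  [-1,[0.02,0,0],[0,0,0]],
  [-1,[0.01,0,0],[0,0,0]],
])

```text
t: 30.45
ee_pos: [533.3, 46.8, 47.0]
orientation: [-2.471, -1.94, 0.0]
ft_force: [0.5, 0.2, -0.3]
width: 0.3
grasp_force: 0.2
```

Request:
apply_moves([
  [-1,[0.02,0,0],[0,0,0]],
  [-1,[0.01,0,0],[0,0,0]],
])

```text
t: 30.7
ee_pos: [533.7, 48.2, 47.0]
orientation: [-2.471, -1.94, 0.0]
ft_force: [-0.9, -0.1, 0.4]
width: 0.2
grasp_force: 0.2
```

Request:
apply_moves([
  [-1,[0.01,0,0],[0,0,0]],
  [-1,[0.01,0,0],[0,0,0]],
])

```text
t: 30.95
ee_pos: [533.9, 49.2, 47.0]
orientation: [-2.471, -1.94, 0.0]
ft_force: [-0.3, -0.2, -0.1]
width: 0.2
grasp_force: 0.2
```

Request:
apply_moves([
  [-1,[0.01,0,0],[0,0,0]],
  [-1,[0.01,0,0],[0,0,0]],
])

```text
t: 31.2
ee_pos: [534.2, 50.2, 47.0]
orientation: [-2.471, -1.94, 0.0]
ft_force: [-0.5, -0.5, 0.5]
width: 0.1
grasp_force: 0.5
```

Request:
apply_moves([
  [-1,[0.01,0,0],[0,0,0]],
  [-1,[0.01,0,0],[0,0,0]],
])

```text
t: 31.45
ee_pos: [534.1, 50.5, 46.9]
orientation: [2.471, 1.94, -0.002]
ft_force: [-1.1, -6.7, 0.8]
width: 0.7
grasp_force: 3.5
```

Request:
apply_moves([
  [-1,[-0.016,0,0],[0,0,0]],
  [-1,[0,0,0],[0,0,0]],
])

```text
t: 31.7
ee_pos: [534.2, 50.3, 47.0]
orientation: [-2.471, -1.939, 0.0]
ft_force: [0.2, -2.9, 0.0]
width: 0.2
grasp_force: 1.3
```

The cane now bears lightly on the stop, at 2.9 N after easing off. I'll back off, rise and go round to the left of the hold-down tab.

Request:
apply_moves([
  [-1,[-0.02,0,0],[0,0,0]],
  [-1,[-0.2,0,0],[0,0,0]],
  [-1,[-0.2,0,-0.2],[0,0,0]],
  [-1,[0,0,-0.8],[0,0,0]],
  [-1,[0,0,-0.8],[0,0,0]],
  [-1,[0,-0.2,-0.8],[0,0,0]],
  [-1,[0.4,-0.6,-0.46],[0,0,0]],
  [-1,[0.8,-0.6,0],[0,0,0]],
])

```text
t: 32.7
ee_pos: [476.2, 104.5, 202.7]
orientation: [2.472, 1.934, 0.007]
ft_force: [1.1, 0.7, 0.2]
width: 0.5
grasp_force: 0.0
```

Request:
apply_moves([
  [-1,[0.8,-0.4,0],[0,0,0]],
  [-1,[0.8,-0.2,0],[0,0,0]],
  [-1,[0.7,0,0],[0,0,0]],
  [-1,[0,0,0],[0,0,0]],
])

```text
t: 33.2
ee_pos: [474.2, 225.0, 200.7]
orientation: [2.469, 1.942, 0.003]
ft_force: [-0.3, -0.3, -0.3]
width: 0.5
grasp_force: 0.0
```

```bash
cat > r.py <<'E'
from h import *
np.set_printoptions(precision=1,suppress=True)
o=ctrl.get_obs();print(o['t'],o['ee_pos'],o['ft_force']);x=R.from_rotvec(o['orientation']).as_matrix()
F=np.array([.2351,.972]);N=np.array([-.972,.2351]);p=o['ee_pos'][:2];print('jig',p@F-353.5,p@N+507)
c=cam('wrist');save(c,'r1.png')
for l,z in dict(guide_eye=57,stop_face=55,cane_red_tip=55,hold_down_hinge=75.5,hold_down_tab=143).items():
    for d in ctrl.pinpoint(l,'wrist')[:1]:
        P=onz(c,d['xy'],z);print(l,round(d['score'],2),np.array(d['xy']),'tool',(P-o['ee_pos'])@x,'jig',P[:2]@F-353.5,P[:2]@N+507)
E
python3 r.py
```

```text
33.2 [474.2 225.  200.7] [-0.3 -0.3 -0.3]
jig -23.291616418547903 98.9749671636643
guide_eye 0.68 [344.7 157.3] tool [ 24.6 104.5 143.9] jig 1.4441490826606014 -5.741529484034572
stop_face 0.75 [336.5 203. ] tool [-30.6 100.3 145.8] jig -53.7944681963931 -1.4865032414412553
cane_red_tip 0.95 [344.7 111.5] tool [ 74.6 100.7 145.9] jig 51.41964765019327 -1.9717266521238912
hold_down_hinge 0.85 [306.8 184.7] tool [ -2.6  59.5 125.3] jig -25.761764578937573 39.309268184443
hold_down_tab 0.79 [297.6 204.7] tool [-2.4 39.1 57.8] jig -25.65961207298369 59.84231288084743
```

View pics/r1.png

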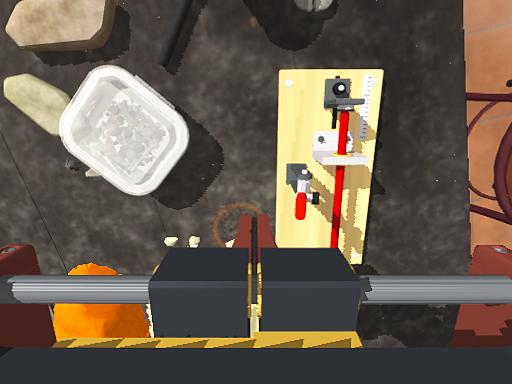

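The tip at (344,111) is at the stop face and the hold-down leans back at about (300,205). I'll drop beside the tab and swing it over.

Request:
apply_moves([
  [-1,[-0.06,0,0.3],[0,0,0]],
  [-1,[0,0,0.5],[0,0,0]],
  [-1,[0,0,0.4],[0,0,0]],
  [-1,[0,0.2,0.04],[0,0,0]],
  [-1,[0,0.15,0],[0,0,0]],
  [-1,[0,0.1,0],[0,0,0]],
  [-1,[0,0.1,0],[0,0,0]],
  [-1,[0,0,0],[0,0,0]],
])

```text
t: 34.5
ee_pos: [500.2, 214.2, 138.4]
orientation: [2.471, 1.939, 0.001]
ft_force: [-0.1, 0.6, -0.2]
width: 0.6
grasp_force: 0.0
```

```bash
python3 r.py
```

```text
34.5 [500.2 214.2 138.4] [-0.1  0.6 -0.2]
jig -27.67098013510605 71.12818734600182
guide_eye 0.79 [334.7 162.5] tool [29.8 75.  81.4] jig 1.9881462315890985 -4.005961841438079
stop_face 0.76 [338.4 100.6] tool [83.4 74.5 83.5] jig 55.575233849870415 -3.687593516232255
cane_red_tip 0.8 [336.1 107.5] tool [77.7 73.  83.5] jig 49.874870284842984 -2.1443300504234344
hold_down_hinge 0.94 [286.5 194.1] tool [ 5.5 29.9 62.9] jig -22.227760983412963 41.15499504611938
hold_down_tab 0.56 [274.2 231.6] tool [ 1.2 14.6 -4.6] jig -26.55049791320704 56.563286734212966
```

Request:
apply_moves([
  [-1,[0,0.16,-0.06],[0,0,0]],
  [-1,[0,0.12,0],[0,0,0]],
  [-1,[0,0.13,0],[0,0,0]],
  [-1,[0,0.12,0.02],[0,0,0]],
  [-1,[0,0.13,0.02],[0,0,0]],
  [-1,[0,0.11,0.04],[0,0,0]],
  [-1,[0,0.11,0.04],[0,0,0]],
  [-1,[0,0,0],[0,0,0]],
])

```text
t: 35.8
ee_pos: [542.7, 203.6, 134.7]
orientation: [2.472, 1.939, -0.0]
ft_force: [-0.3, -0.1, -0.3]
width: 0.4
grasp_force: 0.0
```

```bash
python3 r.py
```

```text
35.8 [542.7 203.6 134.7] [-0.3 -0.1 -0.3]
jig -28.02003519617199 27.32225719902948
guide_eye 0.91 [287.7 165.5] tool [27.8 32.  77.7] jig -0.33822173162479885 -4.713457666556735
stop_face 0.78 [286.8 102.3] tool [81.9 29.7 79.7] jig 53.74879728133317 -2.5610922140740513
cane_red_tip 0.7 [283.  106.1] tool [78.8 26.5 79.7] jig 50.66528968564376 0.5885628450760123
hold_down_hinge 0.81 [234.7 195.1] tool [  5.7 -14.7  59.2] jig -22.254803540962484 41.96769711341335
hold_down_tab 0.8 [272.8 231.6] tool [ 2.9 13.4 -8.3] jig -25.192997204726225 13.908060286618479
```

Request:
apply_moves([
  [-1,[0.02,0.12,0.05],[0,0,0]],
  [-1,[0,0.11,0.07],[0,0,0]],
  [-1,[0,0.1,0.08],[0,0,0]],
  [-1,[0,0.1,0.08],[0,0,0]],
  [-1,[0,0.08,0.08],[0,0,0]],
  [-1,[0,0.07,0.08],[0,0,0]],
  [-1,[0,0,0],[0,0,0]],
])

```text
t: 36.98
ee_pos: [570.9, 197.7, 112.5]
orientation: [-2.471, -1.939, 0.001]
ft_force: [0.0, -0.2, 0.5]
width: 1.1
grasp_force: 0.0
```

```bash
python3 r.py
```

```text
36.975 [570.9 197.7 112.5] [ 0.  -0.2  0.5]
jig -27.125675925685073 -1.4602274837507139
guide_eye 0.63 [255.3 170. ] tool [28.3  2.9 55.5] jig 1.1278163979444003 -4.375979370808295
stop_face 0.81 [251.2 104.7] tool [79.3 -0.4 57.5] jig 52.19680407010753 -1.2986004719024322
cane_red_tip 0.84 [249.1 104.2] tool [79.7 -2.  57.5] jig 52.571633422552964 0.3229284478925365
hold_down_hinge 0.65 [195.7 207.5] tool [  2.4 -43.5  37.1] jig -24.594505637988902 42.061603134189056
hold_down_tab 0.56 [272.6 229.9] tool [ 14.   11.6 -30.5] jig -13.167142292660515 -13.142504376547663
```

Request:
apply_moves([
  [-1,[0,-0.02,-0.28],[0,0,0]],
  [-1,[0.02,0.25,0],[0,0,0]],
  [-1,[0,0.24,0],[0,0,0]],
  [-1,[0,0,0.12],[0,0,0]],
  [-1,[0,0,0.12],[0,0,0]],
  [-1,[0,0,0.12],[0,0,0]],
  [-1,[0,0,0.12],[0,0,0]],
  [-1,[0,0,0],[0,0,0]],
])

```text
t: 38.28
ee_pos: [600.0, 192.1, 104.9]
orientation: [2.464, 1.936, 0.015]
ft_force: [15.2, -10.3, 6.6]
width: 0.9
grasp_force: 10.1
```

```bash
python3 r.py
```

```text
38.275 [600.  192.1 104.9] [ 15.2 -10.3   6.6]
jig -25.734494980523095 -31.07853085171405
guide_eye 0.69 [215.2 172. ] tool [ 28.3 -28.8  47.7] jig 2.7509024189563434 -2.911129396820229
cane_red_tip 0.69 [211.2 105.9] tool [ 78.3 -30.2  49.8] jig 52.735756967237535 -1.666632274849519
hold_down_hinge 0.7 [151.4 210.6] tool [  3.  -74.8  28.5] jig -22.51817032001827 43.38191219579193
hold_down_tab 0.87 [237.7 226.4] tool [ 19.3  -6.2 -38.1] jig -6.511432731850448 -24.440580857829787
```

The fingertips are thinner than I assumed and slipped past the tab's end. I'll relieve them sideways, rise, and come down on the tab face itself.

Request:
apply_moves([
  [-1,[0,0.14,0],[0,0,0]],
  [-1,[0,0.1,-0.1],[0,0,0]],
  [-1,[0,0,-0.5],[0,0,0]],
  [-1,[0,0,-0.2],[0,0,0]],
  [-1,[0,0,0],[0,0,0]],
])

```text
t: 39.2
ee_pos: [605.6, 190.6, 143.3]
orientation: [2.471, 1.94, 0.001]
ft_force: [0.8, -0.3, 0.6]
width: 0.5
grasp_force: 0.0
```

```bash
sed -i 's/hold_down_tab=143/hold_down_tab=100,hold_down=75.5/' r.py; python3 r.py
python3 - <<'E'
from h import *
np.set_printoptions(precision=1,suppress=True)
c=cam('wrist');i=c['px'].astype(int);b,g,r=i[...,0],i[...,1],i[...,2]
M=((r>110)&(g<70)&(b<70)).astype(np.uint8);n,l,s,ce=cv2.connectedComponentsWithStats(M)
for k in range(1,n):
    if s[k][4]>80: print(s[k],ce[k])
F=np.array([.2351,.972]);N=np.array([-.972,.2351])
for cn in ('scene','top'):
    k=cam(cn)
    for d in ctrl.pinpoint('hold_down_tab',cn)[:1]:
        for z in (90,105,120):
            P=onz(k,d['xy'],z);print(cn,round(d['score'],2),z,P[:2]@F-353.5,P[:2]@N+507)
E
```

```text
39.2 [605.6 190.6 143.3] [ 0.8 -0.3  0.6]
jig -25.8450333067143 -36.808835451742425
stop_face 0.77 [214.9 107.5] tool [ 77.8 -32.8  88.4] jig 52.067244210344256 -4.2493219513490885
cane_red_tip 0.9 [212.7 107.9] tool [ 77.5 -34.7  88.3] jig 51.73379731796348 -2.2887477043660738
hold_down_hinge 0.68 [160.1 199.9] tool [ -1.4 -81.8  67.8] jig -26.988126240578765 44.97147980169615
hold_down_tab 0.96 [237.7 206.7] tool [  0.9 -11.3  43.3] jig -24.93122550405178 -25.575145345944975
hold_down 0.65 [160.1 200.2] tool [ -1.6 -81.8  67.8] jig -27.268703451492 44.998348700038434
[ 471   99   41  136 3405] [495.8 170.1]
[208 108  12  53 503] [213.1 133.9]
[211 174  10  20 166] [215.6 183.2]
[225 194  27  67 976] [239.7 218.5]
[212 214  12  34 295] [217.6 230.1]
[257 216  20  46 447] [264.1 234. ]
[ 469  245   43   34 1031] [490.8 261.2]
[ 456  304   56   30 1387] [483.4 318.1]
scene 0.53 90 -26.784472823528063 -27.531696686653163
scene 0.53 105 -23.85998259042333 -16.082180846898382
scene 0.53 120 -20.935492357318594 -4.632665007143487
```

Request:
apply_moves([
  [-1,[0,-0.15,0],[0,0,0]],
  [-1,[0,-0.15,0],[0,0,0]],
  [-1,[0,0,0.3],[0,0,0]],
  [-1,[0,0,0.3],[0,0,0]],
  [-1,[0,0,0.06],[0,0,0]],
  [-1,[0,0,0.06],[0,0,0]],
  [-1,[0,0,0.06],[0,0,0]],
  [-1,[0,0,0],[0,0,0]],
])

```text
t: 40.8
ee_pos: [591.0, 193.9, 103.9]
orientation: [-2.471, -1.94, 0.0]
ft_force: [-0.7, 1.1, -0.9]
width: 0.1
grasp_force: 0.0
```

```bash
python3 r.py
```

```text
40.8 [591.  193.9 103.9] [-0.7  1.1 -0.9]
jig -26.055187630830687 -21.905127688720313
guide_eye 0.59 [229.6 161.1] tool [ 37.1 -17.2  46.9] jig 11.107200384615282 -4.829323710568531
stop_face 0.83 [224.6 105.7] tool [ 78.4 -20.1  48.9] jig 52.40696053999466 -2.045261271913944
cane_red_tip 0.93 [224.4 105.7] tool [ 78.4 -20.2  48.9] jig 52.40744588814766 -1.8964094194550398
hold_down_hinge 0.77 [166.8 214.7] tool [ -0.2 -63.6  28.4] jig -26.113517450415713 41.666357682947535
hold_down_tab 0.8 [252.2 226.8] tool [0.7 0.6 3.9] jig -25.35665496331046 -22.532368507645515
hold_down 0.58 [163.3 214.8] tool [ -0.3 -66.2  28.4] jig -26.18740019946847 44.30135288754002
```

Request:
apply_moves([
  [-1,[0,0,0.06],[0,0,0]],
  [-1,[0,0,0.06],[0,0,0]],
  [-1,[0,0,0.06],[0,0,0]],
  [-1,[0,0,0],[0,0,0]],
])

```text
t: 41.65
ee_pos: [590.7, 193.9, 94.5]
orientation: [-2.471, -1.939, 0.001]
ft_force: [0.6, -0.1, -0.4]
width: 0.3
grasp_force: 0.0
```

Request:
apply_moves([
  [-1,[0,0,0.06],[0,0,0]],
  [-1,[0,0,0.05],[0,0,0]],
  [-1,[0,0,0.04],[0,0,0]],
  [-1,[0,0,0],[0,0,0]],
])

```text
t: 42.15
ee_pos: [590.8, 193.9, 87.2]
orientation: [-2.471, -1.939, 0.001]
ft_force: [0.0, -0.2, -0.7]
width: 0.2
grasp_force: 0.0
```

```bash
python3 r.py
```

```text
42.15 [590.8 193.9  87.2] [ 0.  -0.2 -0.7]
jig -26.137380122269178 -21.642797943786718
guide_eye 0.57 [228.4 179.1] tool [ 26.8 -16.8  30.2] jig 0.678009528969028 -4.850536838756909
stop_face 0.95 [223.9 110.2] tool [ 75.1 -18.9  32.2] jig 48.9644862625928 -2.927473851259265
cane_red_tip 0.96 [220.3 108.3] tool [ 76.3 -21.3  32.2] jig 50.22761912939484 -0.494443602103388
hold_down_hinge 0.85 [159.2 225.1] tool [ -1.5 -63.8  11.7] jig -27.435236319351645 42.15022150402683
hold_down_tab 0.84 [260.  232.4] tool [  4.4   5.4 -12.8] jig -21.75662244362377 -27.07956206772792
hold_down 0.94 [158.9 224.5] tool [ -1.  -63.9  11.7] jig -26.987161356089644 42.31437830176026
```

Request:
apply_moves([
  [-1,[0,0,0.02],[0,0,0]],
  [-1,[0,0,0.02],[0,0,0]],
  [-1,[0,0,0.02],[0,0,0]],
  [-1,[0,0,0],[0,0,0]],
])

```text
t: 43.0
ee_pos: [590.9, 193.9, 84.3]
orientation: [-2.471, -1.94, 0.0]
ft_force: [-1.0, -0.5, 0.4]
width: 0.6
grasp_force: 0.0
```

Request:
apply_moves([
  [-1,[0,0,0.02],[0,0,0]],
  [-1,[0,0,0.02],[0,0,0]],
  [-1,[0,0,0],[0,0,0]],
])

```text
t: 43.38
ee_pos: [590.9, 194.0, 82.4]
orientation: [-2.471, -1.94, 0.0]
ft_force: [0.2, 0.2, -0.3]
width: 0.4
grasp_force: 0.0
```

Request:
apply_moves([
  [-1,[0,0,0.014],[0,0,0]],
  [-1,[0,0,0.01],[0,0,0]],
  [-1,[0,0,0],[0,0,0]],
])

```text
t: 43.75
ee_pos: [591.0, 193.9, 81.2]
orientation: [-2.471, -1.94, 0.0]
ft_force: [0.8, 0.2, 0.1]
width: 0.2
grasp_force: 0.0
```

Request:
apply_moves([
  [-1,[0,0,0.01],[0,0,0]],
  [-1,[0,0,0.01],[0,0,0]],
  [-1,[0,0,0],[0,0,0]],
])

```text
t: 44.12
ee_pos: [591.0, 194.0, 80.3]
orientation: [2.471, 1.94, 0.0]
ft_force: [0.0, -0.5, 0.5]
width: 0.6
grasp_force: 0.1
```

Request:
apply_moves([
  [-1,[0,0,0.01],[0,0,0]],
  [-1,[0,0,0],[0,0,0]],
])

```text
t: 44.38
ee_pos: [591.0, 193.9, 80.0]
orientation: [2.471, 1.94, 0.0]
ft_force: [-1.0, -0.3, 1.9]
width: 0.2
grasp_force: 1.3
```

Request:
apply_moves([
  [-1,[0,0,0.008],[0,0,0]],
  [-1,[0,0,0],[0,0,0]],
])

```text
t: 44.62
ee_pos: [591.1, 194.0, 79.8]
orientation: [2.471, 1.94, 0.0]
ft_force: [-1.4, -0.3, 5.0]
width: 0.7
grasp_force: 2.6
```

The foot bears on the cane, with 5 N at the tab. I'll rise straight off and verify.

Request:
apply_moves([
  [-1,[0,0,-0.02],[0,0,0]],
  [-1,[0,0,-0.1],[0,0,0]],
  [-1,[0,0,-0.5],[0,0,0]],
  [-1,[0,0,-0.8],[0,0,0]],
  [-1,[0,0,-0.6],[0,0,0]],
  [-1,[0,0,0],[0,0,0]],
  [-1,[0,0,0],[0,0,0]],
])

```text
t: 45.5
ee_pos: [590.4, 193.8, 179.5]
orientation: [-2.471, -1.939, 0.002]
ft_force: [-0.1, 0.3, -0.3]
width: 0.4
grasp_force: 0.0
```

```bash
sed -i 's/hold_down_tab=100/hold_down_tab=80/' r.py; python3 r.py
python3 - <<'E'
from h import *
c=cam('wrist');i=c['px'].astype(int);b,g,r=i[...,0],i[...,1],i[...,2]
M=((r>110)&(g<70)&(b<70)).astype(np.uint8);n,l,s,ce=cv2.connectedComponentsWithStats(M)
F=np.array([.2351,.972]);N=np.array([-.972,.2351])
for k in range(1,n):
    if s[k][4]>60:
        P=onz(c,ce[k],70)[:2];print(s[k],ce[k].round(1),round(P@F-353.5,1),round(P@N+507,1))
# dark gap check ahead of tip
for m in ctrl.masks_of('cane_red','wrist')[:1]: print(m['bbox'])
for m in ctrl.masks_of('length_stop','wrist')[:1]: print(m['bbox'])
E
```

```text
45.5 [590.4 193.8 179.5] [-0.1  0.3 -0.3]
jig -26.34243487284448 -21.309642033752766
guide_eye 0.65 [234.9 156.9] tool [ 28.4 -18.4 122.5] jig 2.080621603741804 -2.894681241558999
stop_face 0.64 [235.2 105.5] tool [ 80.3 -17.2 124.5] jig 53.96624029809152 -4.184020205562263
cane_red_tip 0.78 [232.9 108.6] tool [ 77.3 -19.6 124.5] jig 50.968023677069255 -1.790517031645777
hold_down_hinge 0.78 [190.3 185.4] tool [  2.3 -62.9 104.1] jig -23.942814910020786 41.661346048895325
hold_down_tab 0.55 [260.6 188. ] tool [ 0.8  8.4 99.5] jig -25.603125352497614 -29.574184101416563
hold_down 0.63 [188.3 187.2] tool [  0.4 -65.  104.1] jig -25.831705467434176 43.82177862070762
[ 465   94   47  138 4032] [493.3 166. ] -5.6 -266.7
[229 108  10  47 378] [232.9 131.2] 29.6 -2.6
[230 166   9  14 103] [234.4 172.5] -11.8 -3.2
[249 178  19  19 342] [258.4 187. ] -27.2 -27.8
[231 195  20  66 787] [240.  225.6] -70.4 -8.0
[257 215  19  48 445] [263.8 233.6] -79.9 -33.8
[ 469  245   43   34 1031] [490.7 261.3] -114.5 -289.6
[ 455  304   57   31 1365] [483.8 317.9] -191.2 -299.2
[227.8, 105.3, 239.5, 239.1]
[215.3, 71.0, 249.1, 111.4]
```

```bash
python3 -c "
from workcell import ctrl
print(ctrl.close_job())"
```

```text
the job is handed in; nothing more can be done
None
```

I loaded the red cane through the guide eye into the V rest, pushed it against the length stop (peaked at about 7 N, then eased to 3 N), closed the hold-down on it (5 N at the tab), and handed the job in at about 46 s. On the way I put the cane back once to regrip it, and the fingers jammed briefly against the end of the hold-down's tab (about 20 N).

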